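# Clear the chips off carved blocks on the suction unit

### The arm

A 7-joint arm with a two-finger parallel gripper is mounted at the origin on the work surface. World frame = base frame: x ahead of the robot, y to its left, z up, the work surface at z = 0. Lengths are in m, angles in degrees, forces in N, time in s.
With the tool pointing down it reaches from about 0.4 to 0.9 m from the base axis. Payload 5.6 kg.
Tool frame: the origin (TCP) lies midway between the tips of the shut fingers; the grasp point (between the pads) lies 19 mm behind it; z points along the fingers, y is the line along which they close (so a half turn about z gives the same grasp; the last joint's range is limited). The gripper opens to 92 mm and grips with 3 to 60 N. Pads are 20 mm wide; open, the fingers measure 128 mm over their backs; the gripper's body (75 mm by 189 mm) begins 69 mm behind the grasp point.
Start: joints at [-65.718, 26.786, -0.665, 91.828, 0.344, 61.387, -3.226], TCP at [0.293, 0.58, 0.215] pointing down, gripper open.
Joint ranges: [-144.91, 144.91], [-17.63, 115.5], [-89.93, 88.59], [15.96, 139.68], [-74.01, 254.01], [8.47, 105.57], [-167.45, 167.45]. Speed limits (degrees/s): [147.25, 147.25, 180, 180, 180, 180, 180].

### API

Orientations are given as a 3x3 rotation matrix whose columns are the frame's x, y, z axes.
In Python, from plant import r, eyes, ticket gives the robot as it stands. The module is installed in compiled form; this text tells all that it offers.
- The arm moves only by the tool move_arm, never from a script. Its argument "motion" is a list of rows, each an object of numbers: "fingers": the finger opening in mm, from 0 to 91.9; "x", "y", "z": the shift along the tool's x, y, z in mm; "ax", "ay", "az": the turn, a rotation vector about the tool's x, y, z in rad. A call has 1 to 20 rows; each row is the pose to reach, as a shift and turn from the pose commanded when the call began, along the tool's axes at that moment; what a row does not reach only later rows make up. A row lasts 1/12 s, in which the tool goes at most 41.7 mm and 7.16 degrees, less where a joint would pass 70% of its speed; a pose out of reach is approached as far as the arm can. A call with a gripper value outside its range is refused whole. The fingers move at their own pace and stop on an object; the grip force is fixed at half the most. Time passes only in rows, so rows that repeat a pose let the fingers close. It gives the time, the measured TCP pose, the force, the opening and the grip force at its end, in the units of the state.
- r.state(): the state, without advancing time (a new reading comes with each control period).
- eyes.snapshot(name): name is "scene" or "top" or "wrist"; returns a dict with "color" (420x560x3 uint8, blue, green, red), "camera_matrix" (3x3 intrinsics, pixels), "pose" (4x4, takes a point from camera to world coordinates). Camera axes: x right, y down, z forward; pixel columns grow to the right and rows downward; lengths in m; the calibration is good to about 2 mm. The wrist camera is an equidistant fisheye: a pixel r from the principal point sees the ray r / f radians off the axis. A picture is of the moment at which its call begins. There is no depth.
- ticket.sign_off(): hands the job in; it is judged then, once.
Trained networks look in the newest picture that a camera, given by its name, has taken for a name from the list of things; names that differ only in an ending like _2 or _b are one class to them, and where a whole thing is asked for, a point or a joint stands for the part that bears it (a point fixed in the world has none). Each returns a list of dicts, best first, with "confidence" (0 to 1); they miss things now and then, are a little off and sometimes report something else, mostly with a low value. They report only what shows in the picture. A call takes as long as a camera call. They do not tell look-alikes from the thing itself.
- eyes.boxes_of(camera, target): "position" ([column, row] in pixels, amid what is visible of it).
- eyes.mark_of(camera, target): "position" ([column, row] in pixels: a listed point, or the origin of a listed thing).
The state is a dict: "t": time; "joints": joint angles; "joint_velocities": joint speeds; "tau": joint torques, N m; "position": TCP position; "eef_rot": TCP orientation; "ft_force": force on the tool from outside, world axes, zero at the start; "wrist_torque": the same for the moment, N m; "gripper_width": finger opening in m; "gripper_force": force on a finger pad.
Only numpy, scipy, OpenCV 4.12 (cv2) and the standard library are available. Lean on these libraries where they do the work, as an engineer would, in place of code of your own. Each camera call takes 0.05 s, during which the arm holds its last target. There are 200 camera calls.

### The job

Clean all the carved printing blocks that lie on the bench (two or three of them): lay them all flat, carving up, on the slotted grille of the suction unit, turn the dial to two dots, then pull the sprung gate out to its stop and hold it there for four seconds. Let the gate go fully shut, turn the dial back to off, and only then lay the blocks flat, carving up, side by side on the felt of the clean board.

Things in the scene. Friction and masses are not known exactly. Their poses are not given: they have to be found in the camera images.
- block_long_mid (a point): Carved printing block, rectangular, 52 (own x) x 88 (own y) x 23 mm high, pale wood with a brown carved lino face on top; 75 to 155 g. May be absent. Point: its centre, half-way up; z points up out of the carved face. Starts flat on the bench, face up, to the robot's right.
- block_short_mid (a point): Carved printing block, rectangular, 56 (own x) x 74 (own y) x 23 mm high, pale wood with a brown carved lino face on top; 75 to 155 g. May be absent. Point: its centre, half-way up; z points up out of the carved face. Starts flat on the bench, face up, to the robot's right.
- block_square_mid (a point): Carved printing block, square, 60 x 60 x 23 mm high, pale wood with a brown carved lino face on top; 75 to 155 g. May be absent. Point: its centre, half-way up; z points up out of the carved face. Starts flat on the bench, face up, to the robot's right.
- block_round_mid (a point): Carved printing block, round, 62 diameter x 23 mm high, pale wood with a brown carved lino face on top; 75 to 155 g. May be absent. Point: its centre, half-way up; z points up out of the carved face. Starts flat on the bench, face up, to the robot's right.
- grille (a point): Suction unit: a grey box 300 (x) x 210 (y) x 60 mm high, fixed to the bench, with a steel filter drum (120 mm high) behind it (its near side 235 mm in +x from the box's middle). This point: centre of the slotted square steel grille, 196 x 196 mm, on the flat top of the box (no rim), 60 mm above the bench. x points away from the box's front strip, y to its left, z up. The 100 mm strip in front of the grille (-x) carries the dial on top and the gate in its left side.
- dial_grip (a point): Dial of the suction unit, 150 mm in -x and 25 mm in -y from the grille's centre: a black bar grip 52 long x 16 wide x 32 mm high standing on a 58 mm disc whose top is 71 mm above the bench; the bar's top is 102 mm above the bench. Point: on the dial's axis, 94 mm above the bench. Its x axis runs along the bar and turns with it; the end with the white pointer is at -x. Marks around it, clockwise: a bar (off), one dot, two dots, three dots.
- dial (a joint): Dial angle in rad, growing clockwise seen from above: 0 off (a stop), 0.70 one dot, 1.40 two dots, 2.09 three dots (a stop). It clicks softly into each mark (detent about 0.04 N m), from up to about 0.3 rad to either side. May start at off or one dot.
- gate_grip (a point): Wooden pull tab of the suction gate: upright, 44 (x) x 14 (y) x 60 mm high (30 to 90 mm above the bench), on the end of a flat steel blade that comes out of the left (+y) side of the unit's front strip. Point: mid-width of the tab, 70 mm above the bench. Axes as the grille's: it is pulled along +y. When the gate is shut the gap between tab and box is 43 mm.
- gate (a joint): How far the gate is pulled out in m: 0 shut, 0.070 fully out against its stop. A spring draws it shut: 3 N at the start, 7.5 N at the stop; let go, it slides shut within a second.
- board_top (a point): Clean board to the robot's left: flat square plywood board 240 x 240 x 12 mm with a grey felt top, no rim, fixed. Point: centre of its top face, 12 mm above the bench; x and y along its sides, z up.
Not all that is in view belongs to the job. Leave any blue, green or yellow look-alike of the part that bears block_long_mid alone.

How it is judged:
By the outcome, as a careful person would: the job done as asked, in the order asked, and still so for the second after the job is handed in, with the robot touching nothing.
Of block_long, block_short, block_square, block_round only 2 to 3 are there at a start; the rules pass over those that are not, and their reading is None.
At some moment in a run one of block_long, block_short, block_square, block_round may be knocked a few centimetres aside while the robot is not near it.
Once in a run the grip may slacken for a moment while it holds something.
It also fails if it takes over 210 s, if anything falls off the work surface, if the arm or the gripper's body presses on something with over 40 N, if the wrist force passes 120 N, or if a joint passes its speed limit or range.

## Working session

There is one attempt and no reset: what is moved stays moved. The work goes in short steps, Python scripts to look and compute and a tool call to move; the robot and the scene stay as the last step left them, time stands still between calls to the robot, and variables do not carry over. Pictures are saved under pics/ and viewed, at most 14 in all, crops included, and the job is handed in when it is done.

Besides the shell and the picture viewer there is one more tool, called after "Request:" by a JSON object that holds its "name" and its "arguments", one argument or row to a line. move_arm: Moves the arm, as the interface text tells. Its arguments: {"type":"object","properties":{"motion":{"type":"array","items":{"type":"object","properties":{"fingers":{"type":"number"},"x":{"type":"number"},"y":{"type":"number"},"z":{"type":"number"},"ax":{"type":"number"},"ay":{"type":"number"},"az":{"type":"number"}}}}},"required":["motion"]}

```bash
mkdir -p pics; ls
cat > h.py <<'E'
import numpy as np, cv2
from plant import r, eyes, ticket
def snap(cam,name=None):
    s=eyes.snapshot(cam)
    if name: cv2.imwrite('pics/'+name+'.png',s['color'])
    return s
def ray(s,uv,wrist=False):
    K=np.array(s['camera_matrix']);P=np.array(s['pose'])
    a=(uv[0]-K[0,2])/K[0,0];b=(uv[1]-K[1,2])/K[1,1]
    if wrist:
        th=np.hypot(a,b);q=np.tan(th)/th if th>1e-9 else 1
        if th<1.57: d=np.array([np.sin(th)*a/max(th,1e-9),np.sin(th)*b/max(th,1e-9),np.cos(th)])
        else: d=np.array([np.sin(th)*a/th,np.sin(th)*b/th,np.cos(th)])
    else: d=np.array([a,b,1.])
    return P[:3,3],P[:3,:3]@d
def at(s,uv,z,wrist=False):
    o,d=ray(s,uv,wrist);return o+d*(z-o[2])/d[2]
def proj(s,p,wrist=False):
    K=np.array(s['camera_matrix']);P=np.array(s['pose'])
    q=P[:3,:3].T@(np.array(p)-P[:3,3])
    if wrist:
        rr=np.hypot(q[0],q[1]);th=np.arctan2(rr,q[2]);a,b=q[0]/rr*th,q[1]/rr*th
    else:a,b=q[0]/q[2],q[1]/q[2]
    return np.array([K[0,0]*a+K[0,2],K[1,1]*b+K[1,2]])
E
python3 - <<'E'
from h import *
np.set_printoptions(precision=3,suppress=True)
Z=dict(block_long_mid=.0115,block_short_mid=.0115,block_square_mid=.0115,block_round_mid=.0115,grille=.06,dial_grip=.094,gate_grip=.07,board_top=.012)
for c in ('top','scene'):
    s=snap(c,c+'0')
    print(c,s['pose'][:3,3])
    for n,z in Z.items():
        for m in eyes.mark_of(c,n)[:4]:
            print(n,round(m['confidence'],2),np.round(m['position'],1),at(s,m['position'],z))
st=r.state();print(st['t'],st['eef_rot'],st['position'])
E
```

```text
pics
top [ 0.302 -0.112  1.602]
block_long_mid 0.9 [369.5 217. ] [ 0.554 -0.399  0.012]
block_long_mid 0.76 [323.3 145.8] [ 0.801 -0.248  0.011]
block_long_mid 0.75 [419.7 200. ] [ 0.612 -0.569  0.012]
block_long_mid 0.64 [328.1 275.7] [ 0.359 -0.258  0.012]
block_square_mid 0.75 [330.  227.3] [ 0.519 -0.267  0.012]
block_round_mid 0.57 [361.2 249.5] [ 0.445 -0.369  0.012]
grille 0.96 [239. 200.] [0.602 0.034 0.06 ]
dial_grip 0.63 [243.2 247.9] [0.441 0.015 0.094]
gate_grip 0.53 [188.5 242.7] [0.459 0.193 0.07 ]
board_top 0.6 [141.3 230.3] [0.507 0.366 0.012]
scene [1.114 0.716 0.893]
block_long_mid 0.97 [306.1 183.3] [ 0.352 -0.255  0.011]
block_long_mid 0.9 [234.3 182.2] [ 0.548 -0.388  0.011]
block_long_mid 0.69 [195.1 162.5] [ 0.606 -0.565  0.011]
block_square_mid 0.75 [260.2 198.1] [ 0.521 -0.268  0.012]
block_round_mid 0.65 [267.6 166.9] [ 0.407 -0.405  0.011]
grille 0.93 [293.6 254. ] [0.606 0.035 0.06 ]
grille 0.32 [232.7 180.2] [ 0.578 -0.339  0.06 ]
dial_grip 0.74 [339.3 217.9] [0.442 0.016 0.094]
dial_grip 0.67 [268.2 171. ] [ 0.483 -0.28   0.094]
gate_grip 0.97 [377.1 267.8] [0.466 0.195 0.07 ]
board_top 0.78 [409.2 335.9] [0.507 0.359 0.012]
board_top 0.62 [294.  253.2] [ 0.574 -0.006  0.012]
0.9 [[-0.893  0.45   0.   ]
 [ 0.45   0.893  0.   ]
 [-0.     0.    -1.   ]] [0.293 0.58  0.215]
```

```bash
python3 -c "
import cv2
a=cv2.imread('pics/top0.png')[110:330,100:460]
cv2.imwrite('pics/top0c.png',cv2.resize(a,(800,489),interpolation=cv2.INTER_CUBIC))"
```

```text
(no output)
```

View pics/top0c.png

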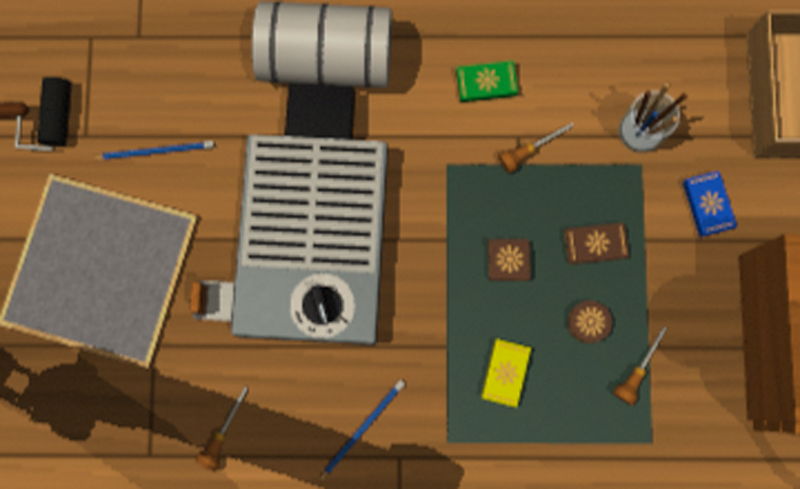

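View pics/scene0.png

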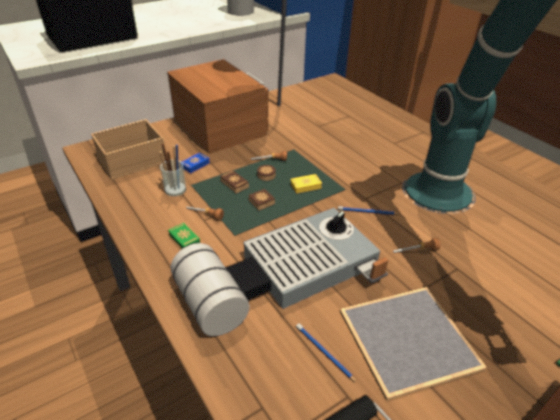

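Reading the top picture (full-frame pixels):
- **Brown blocks:** square at (329,226), rectangle at (368,219) and round at (365,254). These are natural wood with a brown face, so they fit the description. The rectangle's 1.7:1 ratio makes it the long block.
- **Look-alikes to leave alone:** green (320,147), blue (420,201) and yellow (328,278).

I'll move above the blocks and confirm this in a close crop.

Request:
{"name": "move_arm", "arguments": {
  "motion": [
    {"x":-307,"y":-215,"z":-85,"az":0.55,"fingers":91},
    {"x":-307,"y":-215,"z":-85,"az":0.55},
    {"x":-307,"y":-215,"z":-85,"az":0.55},
    {"x":-307,"y":-215,"z":-85,"az":0.55},
    {"x":-307,"y":-215,"z":-85,"az":0.55},
    {"x":-307,"y":-215,"z":-85,"az":0.55},
    {"x":-307,"y":-215,"z":-85,"az":0.55},
    {"x":-307,"y":-215,"z":-85,"az":0.55},
    {"x":-307,"y":-215,"z":-85,"az":0.55},
    {"x":-568,"y":-733,"z":-85,"az":1.1},
    {"x":-568,"y":-733,"z":-85,"az":1.1},
    {"x":-568,"y":-733,"z":-85,"az":1.1},
    {"x":-568,"y":-733,"z":-85,"az":1.1},
    {"x":-568,"y":-733,"z":-85,"az":1.1},
    {"x":-568,"y":-733,"z":-85,"az":1.1},
    {"x":-568,"y":-733,"z":-85,"az":1.1},
    {"x":-568,"y":-733,"z":-85,"az":1.1},
    {"x":-568,"y":-733,"z":-85,"az":1.1},
    {"x":-568,"y":-733,"z":-85,"az":1.1},
    {"x":-568,"y":-733,"z":-85,"az":1.1}
  ]
}}

```text
$.motion[0]: bad value
```

```bash
cat >> h.py <<'E'
np.set_printoptions(precision=3,suppress=True)
def go(x,y,z,psi):
    "print tool-axis shift (mm) and az for a tool-down pose with tool y at yaw psi (deg)"
    st=r.state();R=np.array(st['eef_rot']);d=(np.array([x,y,z])-st['position'])*1000
    now=np.degrees(np.arctan2(R[1,1],R[0,1]))
    print('go',np.round(R.T@d,1),'az',round(np.radians((now-psi+180)%360-180),3),'now',np.round(st['position'],4),round(now,2),'t',round(st['t'],2))
E
python3 - <<'E'
from h import *
go(.47,-.33,.3,0)
s=snap('wrist','w1');print(s['pose'])
# unit yaw: edges of the box/grille + board in top picture
t=snap('top','top1')
for n,z in dict(block_long_mid=.0115,block_square_mid=.0115,block_round_mid=.0115).items():
    for m in eyes.mark_of('wrist',n)[:4]: print(n,round(m['confidence'],2),np.round(m['position']),at(s,m['position'],z,True))
E
```

```text
go [-568.2 -733.1  -85.4] az 1.104 now [0.293 0.581 0.215] 63.25 t 0.9
[[ 0.45   0.858  0.25   0.222]
 [ 0.893 -0.431 -0.127  0.616]
 [-0.001  0.28  -0.96   0.385]
 [ 0.     0.     0.     1.   ]]
```

View pics/w1.png

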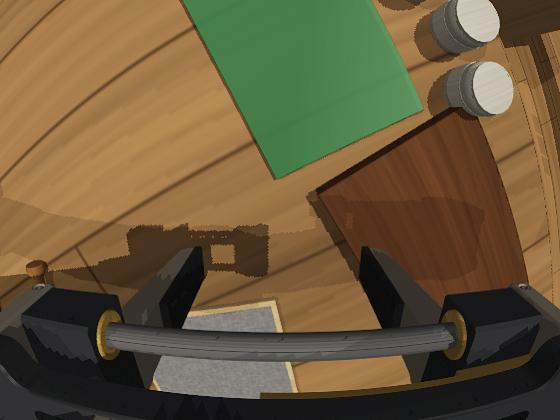

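Request:
{"name": "move_arm", "arguments": {
  "motion": [
    {"x":-307,"y":-215,"z":-85,"ax":0,"ay":0,"az":0.55,"fingers":91},
    {"x":-307,"y":-215,"z":-85,"ax":0,"ay":0,"az":0.55,"fingers":91},
    {"x":-307,"y":-215,"z":-85,"ax":0,"ay":0,"az":0.55,"fingers":91},
    {"x":-307,"y":-215,"z":-85,"ax":0,"ay":0,"az":0.55,"fingers":91},
    {"x":-307,"y":-215,"z":-85,"ax":0,"ay":0,"az":0.55,"fingers":91},
    {"x":-307,"y":-215,"z":-85,"ax":0,"ay":0,"az":0.55,"fingers":91},
    {"x":-307,"y":-215,"z":-85,"ax":0,"ay":0,"az":0.55,"fingers":91},
    {"x":-307,"y":-215,"z":-85,"ax":0,"ay":0,"az":0.55,"fingers":91},
    {"x":-307,"y":-215,"z":-85,"ax":0,"ay":0,"az":0.55,"fingers":91},
    {"x":-568,"y":-733,"z":-85,"ax":0,"ay":0,"az":1.1,"fingers":91},
    {"x":-568,"y":-733,"z":-85,"ax":0,"ay":0,"az":1.1,"fingers":91},
    {"x":-568,"y":-733,"z":-85,"ax":0,"ay":0,"az":1.1,"fingers":91},
    {"x":-568,"y":-733,"z":-85,"ax":0,"ay":0,"az":1.1,"fingers":91},
    {"x":-568,"y":-733,"z":-85,"ax":0,"ay":0,"az":1.1,"fingers":91},
    {"x":-568,"y":-733,"z":-85,"ax":0,"ay":0,"az":1.1,"fingers":91},
    {"x":-568,"y":-733,"z":-85,"ax":0,"ay":0,"az":1.1,"fingers":91},
    {"x":-568,"y":-733,"z":-85,"ax":0,"ay":0,"az":1.1,"fingers":91},
    {"x":-568,"y":-733,"z":-85,"ax":0,"ay":0,"az":1.1,"fingers":91},
    {"x":-568,"y":-733,"z":-85,"ax":0,"ay":0,"az":1.1,"fingers":91},
    {"x":-568,"y":-733,"z":-85,"ax":0,"ay":0,"az":1.1,"fingers":91}
  ]
}}

```text
t: 2.82
position: [0.4686, -0.2019, 0.2997]
eef_rot: [[-0.004, 1.0, 0.001], [1.0, 0.004, 0.0], [0.0, 0.001, -1.0]]
ft_force: [1.4, -0.3, -0.3]
gripper_width: 0.0909
gripper_force: 0.0
```

Run:
```python
from h import *
go(.47,-.33,.3,0)
s=snap('wrist','w1')
for n,z in dict(block_long_mid=.0115,block_square_mid=.0115,block_round_mid=.0115).items():
    for m in eyes.mark_of('wrist',n)[:4]: print(n,round(m['confidence'],2),np.round(m['position']),at(s,m['position'],z,True))
```

```text
go [-128.1    0.8   -0.4] az 0.004 now [ 0.469 -0.202  0.3  ] 0.25 t 2.82
block_long_mid 0.95 [326. 295.] [ 0.542 -0.395  0.012]
block_long_mid 0.74 [479. 204.] [ 0.798 -0.238  0.012]
block_long_mid 0.65 [200. 213.] [ 0.347 -0.257  0.012]
block_long_mid 0.58 [354. 370.] [ 0.611 -0.569  0.012]
block_square_mid 0.72 [318. 217.] [ 0.523 -0.261  0.012]
block_round_mid 0.8 [255. 288.] [ 0.428 -0.381  0.012]
```

View pics/w1.png

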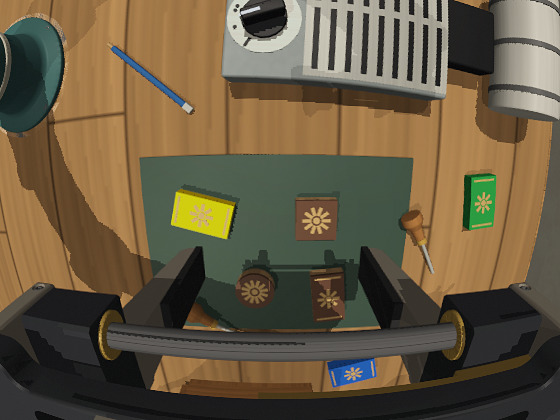

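The picture confirms three brown blocks: square (316,219), long (327,294) and round (255,289). Yellow, green and blue are the look-alikes. Next I'll rectify to the block-top plane and measure poses, and the unit's yaw too.

```bash
cat >> h.py <<'E'
def ortho(s,c,half,z,ppm=1.0,wrist=True):
    "metric view on plane z: up=+x, left=+y, ppm px per mm; c is the image centre"
    n=int(2*half*1000*ppm);g=(np.arange(n)-n/2)/(1000*ppm)
    X=c[0]-g[:,None]+0*g[None];Y=c[1]-g[None]+0*g[:,None]
    K=np.array(s['camera_matrix']);P=np.array(s['pose'])
    q=(np.stack([X,Y,np.full_like(X,z)],-1)-P[:3,3])@P[:3,:3]
    if wrist:
        rr=np.hypot(q[...,0],q[...,1]);f=np.arctan2(rr,q[...,2])/np.maximum(rr,1e-9)
    else: f=1/q[...,2]
    return cv2.remap(s['color'],(K[0,0]*q[...,0]*f+K[0,2]).astype(np.float32),(K[1,1]*q[...,1]*f+K[1,2]).astype(np.float32),cv2.INTER_LINEAR)
E
python3 - <<'E'
from h import *
s=snap('wrist')
o=[ortho(s,c,.07,.023,2.7) for c in ((.523,-.261),(.544,-.395),(.428,-.381))]
t=snap('top')
u=ortho(t,(.56,.03),.19,.06,1,False);b=ortho(t,(.507,.362),.19,.012,1,False)
im=np.zeros((600,800,3),np.uint8)
for i,a in enumerate(o): im[:260,i*265:i*265+260]=cv2.resize(a,(260,260))
im[265:265+330,:330]=cv2.resize(u,(330,330));im[265:595,335:665]=cv2.resize(b,(330,330))
cv2.imwrite('pics/o1.png',im)
E
```

```text
(no output)
```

View pics/o1.png

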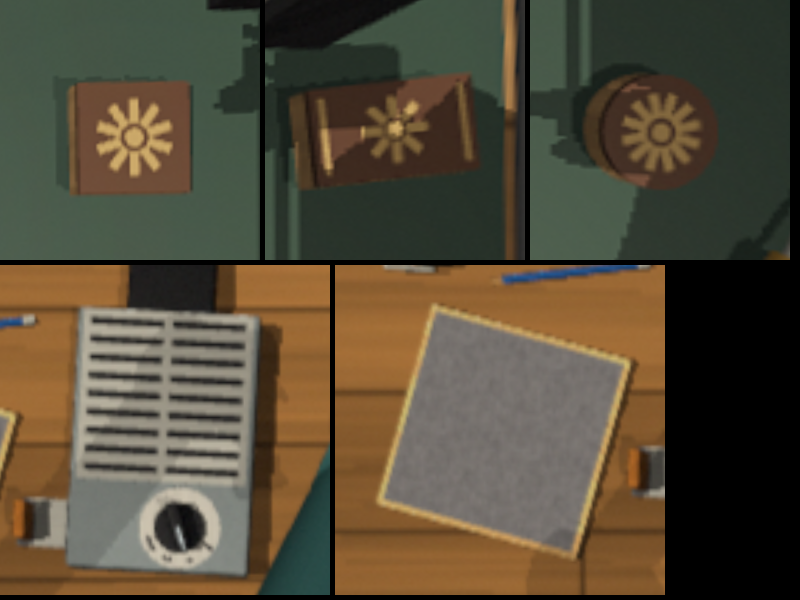

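Request:
{"name": "move_arm", "arguments": {
  "motion": [
    {"x":-61,"y":51,"z":220,"ax":0,"ay":0,"az":0,"fingers":91},
    {"x":-61,"y":51,"z":220,"ax":0,"ay":0,"az":0,"fingers":91},
    {"x":-61,"y":51,"z":220,"ax":0,"ay":0,"az":0,"fingers":91},
    {"x":-61,"y":51,"z":220,"ax":0,"ay":0,"az":0,"fingers":91},
    {"x":-61,"y":51,"z":220,"ax":0,"ay":0,"az":0,"fingers":91},
    {"x":-61,"y":51,"z":220,"ax":0,"ay":0,"az":0,"fingers":91},
    {"x":-61,"y":51,"z":250,"ax":0,"ay":0,"az":0,"fingers":91},
    {"x":-61,"y":51,"z":280,"ax":0,"ay":0,"az":0,"fingers":91},
    {"x":-61,"y":51,"z":295,"ax":0,"ay":0,"az":0,"fingers":91},
    {"x":-61,"y":51,"z":295,"ax":0,"ay":0,"az":0,"fingers":91},
    {"x":-61,"y":51,"z":295,"ax":0,"ay":0,"az":0,"fingers":40},
    {"x":-61,"y":51,"z":295,"ax":0,"ay":0,"az":0,"fingers":40},
    {"x":-61,"y":51,"z":295,"ax":0,"ay":0,"az":0,"fingers":40},
    {"x":-61,"y":51,"z":295,"ax":0,"ay":0,"az":0,"fingers":40},
    {"x":-61,"y":51,"z":295,"ax":0,"ay":0,"az":0,"fingers":40},
    {"x":-61,"y":51,"z":295,"ax":0,"ay":0,"az":0,"fingers":40},
    {"x":-61,"y":51,"z":275,"ax":0,"ay":0,"az":0,"fingers":40},
    {"x":-61,"y":51,"z":240,"ax":0,"ay":0,"az":0,"fingers":40},
    {"x":-61,"y":51,"z":200,"ax":0,"ay":0,"az":0,"fingers":40},
    {"x":-61,"y":51,"z":165,"ax":0,"ay":0,"az":0,"fingers":40}
  ]
}}

```text
t: 4.78
position: [0.5198, -0.261, 0.1358]
eef_rot: [[-0.003, 1.0, -0.0], [1.0, 0.003, -0.0], [-0.0, -0.0, -1.0]]
ft_force: [1.1, -1.0, -1.2]
gripper_width: 0.0596
gripper_force: 30.0
```

```bash
cat >> h.py <<'E'
G=np.array([.598,.032,.06]);GY=-2.7
B=np.array([.506,.358,.012]);BY=-15.7
def rel(C,yaw,dx,dy):
    a=np.radians(yaw);return C[0]+dx*np.cos(a)-dy*np.sin(a),C[1]+dx*np.sin(a)+dy*np.cos(a)
E
python3 - <<'E'
from h import *
p=rel(G,GY,-.038,.05);print(p)
go(*p,.13,GY);go(*p,.066,GY)
s=snap('wrist','w2')
E
```

```text
(np.float64(0.5623975072869272), np.float64(0.08373453887506493))
go [344.6  43.8   5.7] az 0.05 now [ 0.52  -0.261  0.136] 0.19 t 4.78
go [344.6  43.8  69.7] az 0.05 now [ 0.52  -0.261  0.136] 0.19 t 4.78
```

Request:
{"name": "move_arm", "arguments": {
  "motion": [
    {"x":344,"y":44,"z":0,"ax":0,"ay":0,"az":0.05,"fingers":40},
    {"x":344,"y":44,"z":0,"ax":0,"ay":0,"az":0.05,"fingers":40},
    {"x":344,"y":44,"z":0,"ax":0,"ay":0,"az":0.05,"fingers":40},
    {"x":344,"y":44,"z":0,"ax":0,"ay":0,"az":0.05,"fingers":40},
    {"x":344,"y":44,"z":0,"ax":0,"ay":0,"az":0.05,"fingers":40},
    {"x":344,"y":44,"z":0,"ax":0,"ay":0,"az":0.05,"fingers":40},
    {"x":344,"y":44,"z":0,"ax":0,"ay":0,"az":0.05,"fingers":40},
    {"x":344,"y":44,"z":0,"ax":0,"ay":0,"az":0.05,"fingers":40},
    {"x":344,"y":44,"z":0,"ax":0,"ay":0,"az":0.05,"fingers":40},
    {"x":344,"y":44,"z":35,"ax":0,"ay":0,"az":0.05,"fingers":40},
    {"x":344,"y":44,"z":58,"ax":0,"ay":0,"az":0.05,"fingers":40},
    {"x":344,"y":44,"z":65,"ax":0,"ay":0,"az":0.05,"fingers":40},
    {"x":344,"y":44,"z":69,"ax":0,"ay":0,"az":0.05,"fingers":40},
    {"x":344,"y":44,"z":69,"ax":0,"ay":0,"az":0.05,"fingers":40},
    {"x":344,"y":44,"z":69,"ax":0,"ay":0,"az":0.05,"fingers":78},
    {"x":344,"y":44,"z":69,"ax":0,"ay":0,"az":0.05,"fingers":78},
    {"x":344,"y":44,"z":69,"ax":0,"ay":0,"az":0.05,"fingers":78},
    {"x":344,"y":44,"z":30,"ax":0,"ay":0,"az":0.05,"fingers":78},
    {"x":344,"y":44,"z":-10,"ax":0,"ay":0,"az":0.05,"fingers":78},
    {"x":344,"y":44,"z":-50,"ax":0,"ay":0,"az":0.05,"fingers":78}
  ]
}}

```text
t: 6.5
position: [0.5625, 0.0827, 0.1856]
eef_rot: [[0.047, 0.999, -0.001], [0.999, -0.047, -0.001], [-0.001, -0.001, -1.0]]
ft_force: [0.6, 0.2, 0.4]
gripper_width: 0.0777
gripper_force: 0.0
```

```bash
cat >> h.py <<'E'
def find(cam='top',names=('long','square','round'),z=.0115,zt=None):
    s=snap(cam)
    for n in names:
        for m in eyes.mark_of(cam,f'block_{n}_mid')[:4]: print(n,round(m['confidence'],2),at(s,m['position'],z,cam=='wrist')[:2])
    return s
E
python3 - <<'E'
from h import *
find('scene');find('top')
go(.545,-.394,.16,7);go(.545,-.394,.006,7)
E
```

```text
long 0.86 [ 0.536 -0.394]
long 0.81 [ 0.794 -0.235]
long 0.44 [ 0.349 -0.249]
square 0.97 [0.523 0.043]
round 0.73 [ 0.425 -0.397]
round 0.27 [ 0.377 -0.059]
long 0.93 [ 0.554 -0.399]
long 0.91 [ 0.623 -0.57 ]
long 0.67 [ 0.356 -0.256]
square 0.57 [0.568 0.083]
round 0.79 [ 0.437 -0.383]
go [-477.5    5.2   23.2] az -0.168 now [0.562 0.083 0.183] -2.64 t 6.9
go [-477.3    5.6  177.2] az -0.168 now [0.562 0.083 0.183] -2.64 t 6.9
```

Request:
{"name": "move_arm", "arguments": {
  "motion": [
    {"x":-477,"y":5,"z":30,"ax":0,"ay":0,"az":-0.168,"fingers":91},
    {"x":-477,"y":5,"z":30,"ax":0,"ay":0,"az":-0.168,"fingers":91},
    {"x":-477,"y":5,"z":30,"ax":0,"ay":0,"az":-0.168,"fingers":91},
    {"x":-477,"y":5,"z":30,"ax":0,"ay":0,"az":-0.168,"fingers":91},
    {"x":-477,"y":5,"z":30,"ax":0,"ay":0,"az":-0.168,"fingers":91},
    {"x":-477,"y":5,"z":30,"ax":0,"ay":0,"az":-0.168,"fingers":91},
    {"x":-477,"y":5,"z":30,"ax":0,"ay":0,"az":-0.168,"fingers":91},
    {"x":-477,"y":5,"z":30,"ax":0,"ay":0,"az":-0.168,"fingers":91},
    {"x":-477,"y":5,"z":30,"ax":0,"ay":0,"az":-0.168,"fingers":91},
    {"x":-477,"y":5,"z":30,"ax":0,"ay":0,"az":-0.168,"fingers":91},
    {"x":-477,"y":5,"z":30,"ax":0,"ay":0,"az":-0.168,"fingers":91},
    {"x":-477,"y":5,"z":30,"ax":0,"ay":0,"az":-0.168,"fingers":91},
    {"x":-477,"y":5,"z":70,"ax":0,"ay":0,"az":-0.168,"fingers":91},
    {"x":-477,"y":5,"z":105,"ax":0,"ay":0,"az":-0.168,"fingers":91},
    {"x":-477,"y":5,"z":140,"ax":0,"ay":0,"az":-0.168,"fingers":91},
    {"x":-477,"y":5,"z":165,"ax":0,"ay":0,"az":-0.168,"fingers":91},
    {"x":-477,"y":5,"z":178,"ax":0,"ay":0,"az":-0.168,"fingers":91},
    {"x":-477,"y":5,"z":178,"ax":0,"ay":0,"az":-0.168,"fingers":91},
    {"x":-477,"y":5,"z":178,"ax":0,"ay":0,"az":-0.168,"fingers":35},
    {"x":-477,"y":5,"z":178,"ax":0,"ay":0,"az":-0.168,"fingers":35}
  ]
}}

```text
t: 8.57
position: [0.5459, -0.3938, 0.0063]
eef_rot: [[-0.121, 0.993, 0.0], [0.993, 0.121, -0.0], [-0.0, 0.0, -1.0]]
ft_force: [0.3, -0.1, 0.2]
gripper_width: 0.0801
gripper_force: 0.0
```

Request:
{"name": "move_arm", "arguments": {
  "motion": [
    {"x":0,"y":0,"z":0,"ax":0,"ay":0,"az":0,"fingers":35},
    {"x":0,"y":0,"z":0,"ax":0,"ay":0,"az":0,"fingers":35},
    {"x":0,"y":0,"z":0,"ax":0,"ay":0,"az":0,"fingers":35},
    {"x":0,"y":0,"z":0,"ax":0,"ay":0,"az":0,"fingers":35},
    {"x":0,"y":0,"z":-20,"ax":0,"ay":0,"az":0,"fingers":35},
    {"x":0,"y":0,"z":-55,"ax":0,"ay":0,"az":0,"fingers":35},
    {"x":0,"y":0,"z":-90,"ax":0,"ay":0,"az":0,"fingers":35},
    {"x":0,"y":0,"z":-130,"ax":0,"ay":0,"az":0,"fingers":35}
  ]
}}

```text
t: 9.23
position: [0.5449, -0.3926, 0.1363]
eef_rot: [[-0.121, 0.993, -0.002], [0.993, 0.121, 0.001], [0.002, -0.002, -1.0]]
ft_force: [0.4, -1.3, -1.5]
gripper_width: 0.0518
gripper_force: 30.0
```

Run:
```python
from h import *
p=rel(G,GY,.066,0);print(p)
go(*p,.066,GY)
```

```text
(np.float64(0.66392673174749), np.float64(0.028890974253163584))
go [403.8 169.5  70.6] az 0.169 now [ 0.545 -0.393  0.136] 6.98 t 9.23
```

Request:
{"name": "move_arm", "arguments": {
  "motion": [
    {"x":404,"y":169,"z":0,"ax":0,"ay":0,"az":0.169,"fingers":35},
    {"x":404,"y":169,"z":0,"ax":0,"ay":0,"az":0.169,"fingers":35},
    {"x":404,"y":169,"z":0,"ax":0,"ay":0,"az":0.169,"fingers":35},
    {"x":404,"y":169,"z":0,"ax":0,"ay":0,"az":0.169,"fingers":35},
    {"x":404,"y":169,"z":0,"ax":0,"ay":0,"az":0.169,"fingers":35},
    {"x":404,"y":169,"z":0,"ax":0,"ay":0,"az":0.169,"fingers":35},
    {"x":404,"y":169,"z":0,"ax":0,"ay":0,"az":0.169,"fingers":35},
    {"x":404,"y":169,"z":0,"ax":0,"ay":0,"az":0.169,"fingers":35},
    {"x":404,"y":169,"z":0,"ax":0,"ay":0,"az":0.169,"fingers":35},
    {"x":404,"y":169,"z":0,"ax":0,"ay":0,"az":0.169,"fingers":35},
    {"x":404,"y":169,"z":0,"ax":0,"ay":0,"az":0.169,"fingers":35},
    {"x":404,"y":169,"z":35,"ax":0,"ay":0,"az":0.169,"fingers":35},
    {"x":404,"y":169,"z":58,"ax":0,"ay":0,"az":0.169,"fingers":35},
    {"x":404,"y":169,"z":65,"ax":0,"ay":0,"az":0.169,"fingers":35},
    {"x":404,"y":169,"z":69,"ax":0,"ay":0,"az":0.169,"fingers":35},
    {"x":404,"y":169,"z":69,"ax":0,"ay":0,"az":0.169,"fingers":35},
    {"x":404,"y":169,"z":69,"ax":0,"ay":0,"az":0.169,"fingers":68},
    {"x":404,"y":169,"z":69,"ax":0,"ay":0,"az":0.169,"fingers":68},
    {"x":404,"y":169,"z":69,"ax":0,"ay":0,"az":0.169,"fingers":68},
    {"x":404,"y":169,"z":35,"ax":0,"ay":0,"az":0.169,"fingers":68}
  ]
}}

```text
t: 10.9
position: [0.6604, 0.0282, 0.0961]
eef_rot: [[0.047, 0.999, -0.01], [0.999, -0.047, -0.001], [-0.002, -0.01, -1.0]]
ft_force: [-0.2, 0.5, -0.4]
gripper_width: 0.0682
gripper_force: 0.0
```

Run:
```python
from h import *
find('scene',('round',));find('top',('round',))
go(.428,-.382,.17,0)
```

```text
go [-420.7 -217.5  -68.3] az -0.047 now [0.665 0.028 0.102] -2.71 t 11.1
```

Request:
{"name": "move_arm", "arguments": {
  "motion": [
    {"x":0,"y":0,"z":-40,"ax":0,"ay":0,"az":0,"fingers":91},
    {"x":0,"y":0,"z":-80,"ax":0,"ay":0,"az":0,"fingers":91},
    {"x":-420,"y":-217,"z":-100,"ax":0,"ay":0,"az":-0.047,"fingers":91},
    {"x":-420,"y":-217,"z":-100,"ax":0,"ay":0,"az":-0.047,"fingers":91},
    {"x":-420,"y":-217,"z":-100,"ax":0,"ay":0,"az":-0.047,"fingers":91},
    {"x":-420,"y":-217,"z":-100,"ax":0,"ay":0,"az":-0.047,"fingers":91},
    {"x":-420,"y":-217,"z":-100,"ax":0,"ay":0,"az":-0.047,"fingers":91},
    {"x":-420,"y":-217,"z":-100,"ax":0,"ay":0,"az":-0.047,"fingers":91},
    {"x":-420,"y":-217,"z":-100,"ax":0,"ay":0,"az":-0.047,"fingers":91},
    {"x":-420,"y":-217,"z":-100,"ax":0,"ay":0,"az":-0.047,"fingers":91},
    {"x":-420,"y":-217,"z":-100,"ax":0,"ay":0,"az":-0.047,"fingers":91},
    {"x":-420,"y":-217,"z":-100,"ax":0,"ay":0,"az":-0.047,"fingers":91},
    {"x":-420,"y":-217,"z":-100,"ax":0,"ay":0,"az":-0.047,"fingers":91},
    {"x":-420,"y":-217,"z":-100,"ax":0,"ay":0,"az":-0.047,"fingers":91},
    {"x":-420,"y":-217,"z":-100,"ax":0,"ay":0,"az":-0.047,"fingers":91}
  ]
}}

```text
t: 12.35
position: [0.424, -0.3856, 0.2012]
eef_rot: [[0.008, 1.0, -0.001], [1.0, -0.008, -0.002], [-0.002, -0.001, -1.0]]
ft_force: [0.1, -0.3, 0.0]
gripper_width: 0.091
gripper_force: 0.0
```

Run:
```python
from h import *
find('wrist',('round',));find('scene',('round',))
s=snap('wrist','w3')
go(.428,-.382,.006,0)
```

```text
round 0.84 [ 0.429 -0.378]
round 0.57 [ 0.419 -0.385]
go [ -2.9  -1.  194.6] az 0.003 now [ 0.429 -0.379  0.201] 0.17 t 12.6
```

View pics/w3.png

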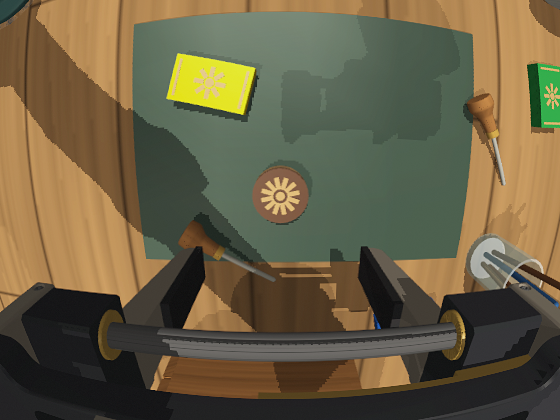

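Request:
{"name": "move_arm", "arguments": {
  "motion": [
    {"x":0,"y":0,"z":40,"ax":0,"ay":0,"az":0,"fingers":82},
    {"x":0,"y":0,"z":80,"ax":0,"ay":0,"az":0,"fingers":82},
    {"x":0,"y":0,"z":120,"ax":0,"ay":0,"az":0,"fingers":82},
    {"x":0,"y":0,"z":150,"ax":0,"ay":0,"az":0,"fingers":82},
    {"x":0,"y":0,"z":180,"ax":0,"ay":0,"az":0,"fingers":82},
    {"x":0,"y":0,"z":195,"ax":0,"ay":0,"az":0,"fingers":82},
    {"x":0,"y":0,"z":195,"ax":0,"ay":0,"az":0,"fingers":82},
    {"x":0,"y":0,"z":195,"ax":0,"ay":0,"az":0,"fingers":45},
    {"x":0,"y":0,"z":195,"ax":0,"ay":0,"az":0,"fingers":45},
    {"x":0,"y":0,"z":195,"ax":0,"ay":0,"az":0,"fingers":45},
    {"x":0,"y":0,"z":195,"ax":0,"ay":0,"az":0,"fingers":45},
    {"x":0,"y":0,"z":195,"ax":0,"ay":0,"az":0,"fingers":45},
    {"x":0,"y":0,"z":175,"ax":0,"ay":0,"az":0,"fingers":45},
    {"x":0,"y":0,"z":140,"ax":0,"ay":0,"az":0,"fingers":45},
    {"x":0,"y":0,"z":100,"ax":0,"ay":0,"az":0,"fingers":45},
    {"x":0,"y":0,"z":65,"ax":0,"ay":0,"az":0,"fingers":45}
  ]
}}

```text
t: 13.93
position: [0.4276, -0.3812, 0.1383]
eef_rot: [[0.001, 1.0, 0.0], [1.0, -0.001, -0.0], [-0.0, 0.0, -1.0]]
ft_force: [1.1, -0.3, -1.2]
gripper_width: 0.0611
gripper_force: 30.0
```

Run:
```python
from h import *
p=rel(G,GY,-.038,-.05);print(p)
go(*p,.066,GY)
s=snap('wrist','w4')
```

```text
(np.float64(0.557686862215963), np.float64(-0.016154448621132085))
go [365.1 129.8  72.3] az 0.046 now [ 0.428 -0.381  0.138] -0.04 t 13.93
```

View pics/w4.png

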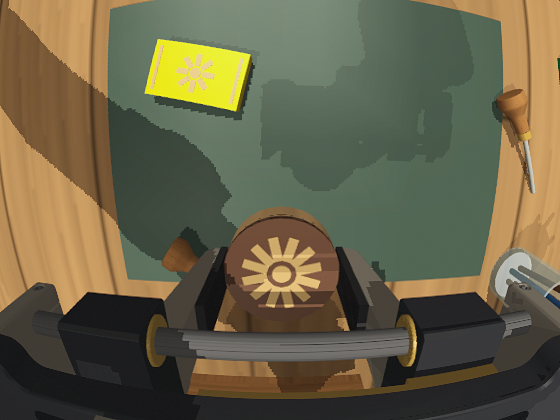

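Request:
{"name": "move_arm", "arguments": {
  "motion": [
    {"x":365,"y":130,"z":-10,"ax":0,"ay":0,"az":0.046,"fingers":45},
    {"x":365,"y":130,"z":-10,"ax":0,"ay":0,"az":0.046,"fingers":45},
    {"x":365,"y":130,"z":-10,"ax":0,"ay":0,"az":0.046,"fingers":45},
    {"x":365,"y":130,"z":-10,"ax":0,"ay":0,"az":0.046,"fingers":45},
    {"x":365,"y":130,"z":-10,"ax":0,"ay":0,"az":0.046,"fingers":45},
    {"x":365,"y":130,"z":-10,"ax":0,"ay":0,"az":0.046,"fingers":45},
    {"x":365,"y":130,"z":-10,"ax":0,"ay":0,"az":0.046,"fingers":45},
    {"x":365,"y":130,"z":-10,"ax":0,"ay":0,"az":0.046,"fingers":45},
    {"x":365,"y":130,"z":-10,"ax":0,"ay":0,"az":0.046,"fingers":45},
    {"x":365,"y":130,"z":-10,"ax":0,"ay":0,"az":0.046,"fingers":45},
    {"x":365,"y":130,"z":30,"ax":0,"ay":0,"az":0.046,"fingers":45},
    {"x":365,"y":130,"z":58,"ax":0,"ay":0,"az":0.046,"fingers":45},
    {"x":365,"y":130,"z":66,"ax":0,"ay":0,"az":0.046,"fingers":45},
    {"x":365,"y":130,"z":70,"ax":0,"ay":0,"az":0.046,"fingers":45},
    {"x":365,"y":130,"z":70,"ax":0,"ay":0,"az":0.046,"fingers":45},
    {"x":365,"y":130,"z":70,"ax":0,"ay":0,"az":0.046,"fingers":78},
    {"x":365,"y":130,"z":70,"ax":0,"ay":0,"az":0.046,"fingers":78},
    {"x":365,"y":130,"z":70,"ax":0,"ay":0,"az":0.046,"fingers":78},
    {"x":365,"y":130,"z":30,"ax":0,"ay":0,"az":0.046,"fingers":78},
    {"x":365,"y":130,"z":-10,"ax":0,"ay":0,"az":0.046,"fingers":78}
  ]
}}

```text
t: 15.65
position: [0.5563, -0.0167, 0.1455]
eef_rot: [[0.047, 0.999, -0.005], [0.999, -0.047, -0.002], [-0.002, -0.005, -1.0]]
ft_force: [0.9, 0.9, 0.1]
gripper_width: 0.0776
gripper_force: 0.0
```

Run:
```python
from h import *
# view over grille and dial: camera sits +y of TCP
go(.48,-.06,.30,GY)
```

```text
go [ -47.1  -74.9 -154.1] az 0.0 now [ 0.556 -0.017  0.145] -2.69 t 15.65
```

Request:
{"name": "move_arm", "arguments": {
  "motion": [
    {"x":-47,"y":-75,"z":-150,"ax":0,"ay":0,"az":0,"fingers":78},
    {"x":-47,"y":-75,"z":-150,"ax":0,"ay":0,"az":0,"fingers":78},
    {"x":-47,"y":-75,"z":-150,"ax":0,"ay":0,"az":0,"fingers":78},
    {"x":-47,"y":-75,"z":-150,"ax":0,"ay":0,"az":0,"fingers":78},
    {"x":-47,"y":-75,"z":-150,"ax":0,"ay":0,"az":0,"fingers":78},
    {"x":-47,"y":-75,"z":-150,"ax":0,"ay":0,"az":0,"fingers":60}
  ]
}}

```text
t: 16.15
position: [0.4816, -0.0606, 0.2989]
eef_rot: [[0.048, 0.999, 0.006], [0.999, -0.048, 0.004], [0.004, 0.006, -1.0]]
ft_force: [-0.6, -0.5, -0.1]
gripper_width: 0.0728
gripper_force: 0.0
```

Run:
```python
from h import *
s=snap('wrist')
for n,z in (('dial_grip',.094),('gate_grip',.07),('grille',.06)):
    for m in eyes.mark_of('wrist',n)[:2]: print(n,round(m['confidence'],2),np.round(m['position']),at(s,m['position'],z,True))
im=np.zeros((600,800,3),np.uint8)
im[:400,:400]=ortho(s,(.598,.032),.1,.083,2)
im[:400,400:]=ortho(s,(.441,.016),.05,.071,4)
im[400:,:400]=cv2.resize(ortho(s,(.45,.1),.15,.06,1.4),(400,400))[100:300]
cv2.imwrite('pics/o2.png',im)
```

```text
dial_grip 0.91 [243. 129.] [0.442 0.013 0.094]
grille 0.78 [368. 112.] [0.597 0.028 0.06 ]
```

View pics/o2.png

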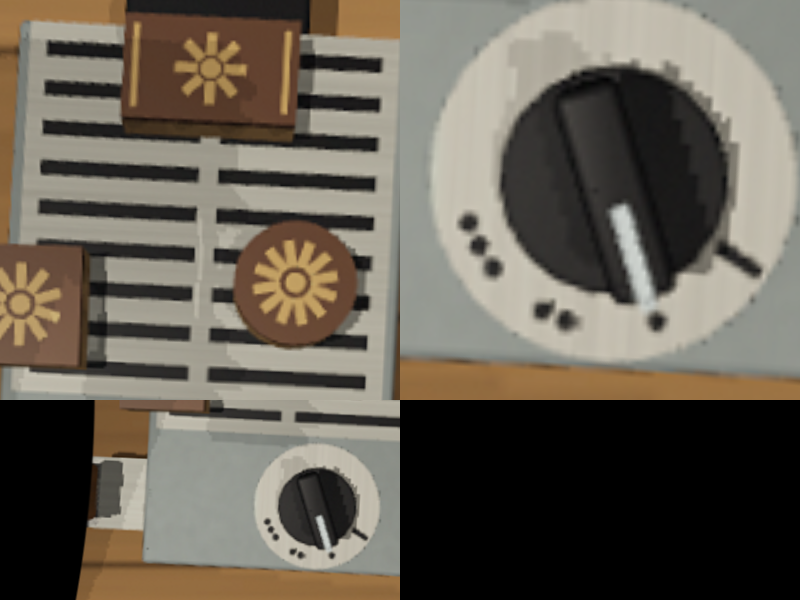

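One block moved: the square should be at (0.562, 0.084) but now shows at the grille's left edge, near (0.546, 0.122), so it was knocked aside. Round and long are in place. The dial pointer stands at one dot, with off to its lower right and two dots to its lower left. I'll move over the square and look closer.

Request:
{"name": "move_arm", "arguments": {
  "motion": [
    {"x":178,"y":55,"z":60,"ax":0,"ay":0,"az":0,"fingers":88},
    {"x":178,"y":55,"z":60,"ax":0,"ay":0,"az":0,"fingers":88},
    {"x":178,"y":55,"z":60,"ax":0,"ay":0,"az":0,"fingers":88},
    {"x":178,"y":55,"z":60,"ax":0,"ay":0,"az":0,"fingers":88},
    {"x":178,"y":55,"z":60,"ax":0,"ay":0,"az":0,"fingers":88},
    {"x":178,"y":55,"z":60,"ax":0,"ay":0,"az":0,"fingers":88},
    {"x":178,"y":55,"z":60,"ax":0,"ay":0,"az":0,"fingers":88}
  ]
}}

```text
t: 16.93
position: [0.5432, 0.1171, 0.2329]
eef_rot: [[0.042, 0.999, -0.005], [0.999, -0.042, -0.004], [-0.005, -0.004, -1.0]]
ft_force: [-0.6, -0.3, 0.4]
gripper_width: 0.0879
gripper_force: 0.0
```

Run:
```python
from h import *
find('wrist',('square',),z=.0715)
s=snap('wrist')
cv2.imwrite('pics/o3.png',ortho(s,(.55,.12),.1,.083,3))
go(.55,.12,.066,GY)
```

```text
square 0.57 [0.546 0.123]
go [  6.5   6.1 169.5] az -0.001 now [0.544 0.114 0.235] -2.76 t 17.08
```

View pics/o3.png

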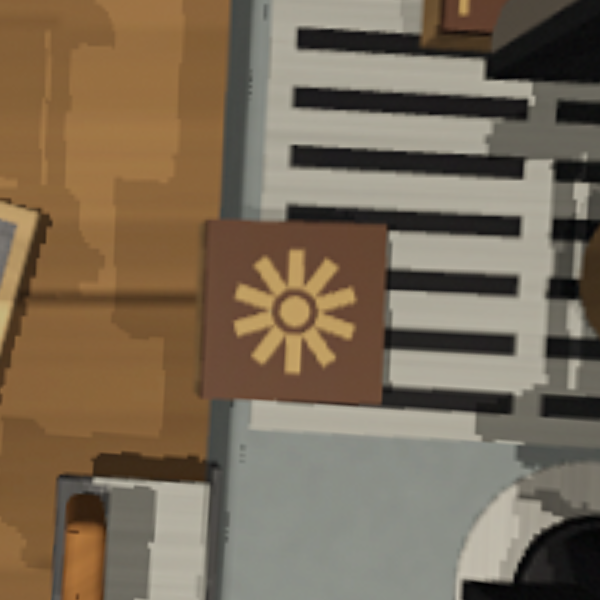

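Request:
{"name": "move_arm", "arguments": {
  "motion": [
    {"x":8,"y":2,"z":40,"ax":0,"ay":0,"az":0,"fingers":88},
    {"x":8,"y":2,"z":80,"ax":0,"ay":0,"az":0,"fingers":88},
    {"x":8,"y":2,"z":115,"ax":0,"ay":0,"az":0,"fingers":88},
    {"x":8,"y":2,"z":145,"ax":0,"ay":0,"az":0,"fingers":82},
    {"x":8,"y":2,"z":168,"ax":0,"ay":0,"az":0,"fingers":82},
    {"x":8,"y":2,"z":168,"ax":0,"ay":0,"az":0,"fingers":82},
    {"x":8,"y":2,"z":168,"ax":0,"ay":0,"az":0,"fingers":45},
    {"x":8,"y":2,"z":168,"ax":0,"ay":0,"az":0,"fingers":45},
    {"x":8,"y":2,"z":168,"ax":0,"ay":0,"az":0,"fingers":45},
    {"x":8,"y":2,"z":168,"ax":0,"ay":0,"az":0,"fingers":45},
    {"x":8,"y":2,"z":168,"ax":0,"ay":0,"az":0,"fingers":45},
    {"x":8,"y":2,"z":148,"ax":0,"ay":0,"az":0,"fingers":45},
    {"x":-12,"y":11,"z":138,"ax":0,"ay":0,"az":0,"fingers":45},
    {"x":-30,"y":20,"z":148,"ax":0,"ay":0,"az":0,"fingers":45},
    {"x":-30,"y":20,"z":165,"ax":0,"ay":0,"az":0,"fingers":45},
    {"x":-30,"y":20,"z":168,"ax":0,"ay":0,"az":0,"fingers":45},
    {"x":-30,"y":20,"z":168,"ax":0,"ay":0,"az":0,"fingers":78},
    {"x":-30,"y":20,"z":168,"ax":0,"ay":0,"az":0,"fingers":78},
    {"x":-30,"y":20,"z":168,"ax":0,"ay":0,"az":0,"fingers":78},
    {"x":-30,"y":20,"z":130,"ax":0,"ay":0,"az":0,"fingers":78}
  ]
}}

```text
t: 18.75
position: [0.5578, 0.0852, 0.1011]
eef_rot: [[0.044, 0.999, -0.011], [0.999, -0.044, -0.003], [-0.004, -0.011, -1.0]]
ft_force: [-1.3, 0.3, 0.2]
gripper_width: 0.0778
gripper_force: 0.0
```

Run:
```python
from h import *
go(.5,-.06,.25,GY); go(.444,.014,.20,-73)
```

```text
go [-148.2  -52.9 -147.7] az 0.003 now [0.558 0.085 0.101] -2.54 t 18.75
go [ -76.5 -111.6  -97.3] az 1.23 now [0.558 0.085 0.101] -2.54 t 18.75
```

Request:
{"name": "move_arm", "arguments": {
  "motion": [
    {"x":0,"y":0,"z":-40,"ax":0,"ay":0,"az":0,"fingers":78},
    {"x":-38,"y":-56,"z":-80,"ax":0,"ay":0,"az":0.12,"fingers":78},
    {"x":-76,"y":-112,"z":-97,"ax":0,"ay":0,"az":1.23,"fingers":60},
    {"x":-76,"y":-112,"z":-97,"ax":0,"ay":0,"az":1.23,"fingers":60},
    {"x":-76,"y":-112,"z":-97,"ax":0,"ay":0,"az":1.23,"fingers":60},
    {"x":-76,"y":-112,"z":-97,"ax":0,"ay":0,"az":1.23,"fingers":60},
    {"x":-76,"y":-112,"z":-97,"ax":0,"ay":0,"az":1.23,"fingers":60},
    {"x":-76,"y":-112,"z":-97,"ax":0,"ay":0,"az":1.23,"fingers":60},
    {"x":-76,"y":-112,"z":-97,"ax":0,"ay":0,"az":1.23,"fingers":60},
    {"x":-76,"y":-112,"z":-97,"ax":0,"ay":0,"az":1.23,"fingers":60},
    {"x":-76,"y":-112,"z":-97,"ax":0,"ay":0,"az":1.23,"fingers":60},
    {"x":-76,"y":-112,"z":-97,"ax":0,"ay":0,"az":1.23,"fingers":60},
    {"x":-76,"y":-112,"z":-97,"ax":0,"ay":0,"az":1.23,"fingers":60}
  ]
}}

```text
t: 19.83
position: [0.447, 0.0145, 0.2032]
eef_rot: [[0.956, 0.294, -0.0], [0.294, -0.956, 0.0], [-0.0, -0.0, -1.0]]
ft_force: [-0.8, -0.5, 0.6]
gripper_width: 0.0601
gripper_force: 0.0
```

Run:
```python
from h import *
s=snap('wrist')
for n,z in (('dial_grip',.094),):
    for m in eyes.mark_of('wrist',n)[:2]: print(n,round(m['confidence'],2),np.round(m['position']),at(s,m['position'],z,True))
for n in('square','round','long'):
    for m in eyes.mark_of('wrist',f'block_{n}_mid')[:2]: print(n,round(m['confidence'],2),at(s,m['position'],.0715,True))
im=np.hstack([ortho(s,(.598,.032),.12,.083,1.6),ortho(s,(.444,.014),.048,.102,4)])
cv2.imwrite('pics/o4.png',im)
go(.444,.014,.075,-73)
```

```text
dial_grip 0.84 [282. 213.] [0.445 0.013 0.094]
dial_grip 0.38 [49. 81.] [0.508 0.28  0.094]
square 0.62 [0.565 0.08  0.072]
round 0.82 [ 0.558 -0.017  0.072]
long 0.62 [ 0.745 -0.187  0.072]
go [ -3.   -0.9 128.1] az -0.001 now [0.447 0.014 0.203] -73.04 t 20.08
```

View pics/o4.png

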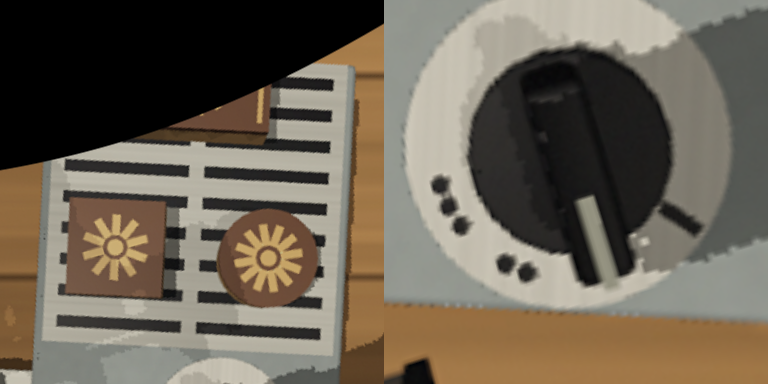

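Request:
{"name": "move_arm", "arguments": {
  "motion": [
    {"x":-1,"y":1,"z":40,"ax":0,"ay":0,"az":0,"fingers":50},
    {"x":-1,"y":1,"z":80,"ax":0,"ay":0,"az":0,"fingers":50},
    {"x":-1,"y":1,"z":110,"ax":0,"ay":0,"az":0,"fingers":50},
    {"x":-1,"y":1,"z":127,"ax":0,"ay":0,"az":0,"fingers":50},
    {"x":-1,"y":1,"z":127,"ax":0,"ay":0,"az":0,"fingers":50},
    {"x":-1,"y":1,"z":127,"ax":0,"ay":0,"az":0,"fingers":8},
    {"x":-1,"y":1,"z":127,"ax":0,"ay":0,"az":0,"fingers":8},
    {"x":-1,"y":1,"z":127,"ax":0,"ay":0,"az":0,"fingers":8},
    {"x":-1,"y":1,"z":127,"ax":0,"ay":0,"az":0,"fingers":8},
    {"x":-1,"y":1,"z":127,"ax":0,"ay":0,"az":0,"fingers":8},
    {"x":-1,"y":1,"z":127,"ax":0,"ay":0,"az":0,"fingers":8},
    {"x":-1,"y":1,"z":127,"ax":0,"ay":0,"az":0,"fingers":8}
  ]
}}

```text
t: 21.08
position: [0.4471, 0.013, 0.0769]
eef_rot: [[0.957, 0.291, 0.001], [0.291, -0.957, 0.001], [0.001, -0.0, -1.0]]
ft_force: [-1.0, 0.8, 7.1]
gripper_width: 0.0156
gripper_force: 30.0
```

Request:
{"name": "move_arm", "arguments": {
  "motion": [
    {"x":0,"y":0,"z":0,"ax":0,"ay":0,"az":0.08,"fingers":8},
    {"x":0,"y":0,"z":0,"ax":0,"ay":0,"az":0.16,"fingers":8},
    {"x":0,"y":0,"z":0,"ax":0,"ay":0,"az":0.24,"fingers":8},
    {"x":0,"y":0,"z":0,"ax":0,"ay":0,"az":0.32,"fingers":8},
    {"x":0,"y":0,"z":0,"ax":0,"ay":0,"az":0.4,"fingers":8},
    {"x":0,"y":0,"z":0,"ax":0,"ay":0,"az":0.48,"fingers":8},
    {"x":0,"y":0,"z":0,"ax":0,"ay":0,"az":0.56,"fingers":8},
    {"x":0,"y":0,"z":0,"ax":0,"ay":0,"az":0.64,"fingers":8},
    {"x":0,"y":0,"z":0,"ax":0,"ay":0,"az":0.7,"fingers":8},
    {"x":0,"y":0,"z":0,"ax":0,"ay":0,"az":0.7,"fingers":8},
    {"x":0,"y":0,"z":0,"ax":0,"ay":0,"az":0.7,"fingers":8}
  ]
}}

```text
t: 22.0
position: [0.4471, 0.0124, 0.0769]
eef_rot: [[0.919, -0.394, 0.001], [-0.394, -0.919, -0.0], [0.001, -0.0, -1.0]]
ft_force: [-1.9, -0.5, 9.0]
gripper_width: 0.0155
gripper_force: 30.0
```

Request:
{"name": "move_arm", "arguments": {
  "motion": [
    {"x":0,"y":0,"z":0,"ax":0,"ay":0,"az":0.7,"fingers":50},
    {"x":0,"y":0,"z":0,"ax":0,"ay":0,"az":0,"fingers":50}
  ]
}}

```text
t: 22.17
position: [0.4465, 0.0127, 0.076]
eef_rot: [[0.917, -0.4, -0.0], [-0.4, -0.917, -0.001], [0.0, 0.001, -1.0]]
ft_force: [0.5, 0.6, -0.0]
gripper_width: 0.0271
gripper_force: 0.0
```

Request:
{"name": "move_arm", "arguments": {
  "motion": [
    {"x":0,"y":0,"z":0,"ax":0,"ay":0,"az":0,"fingers":50},
    {"x":0,"y":0,"z":-35,"ax":0,"ay":0,"az":0,"fingers":50},
    {"x":0,"y":0,"z":-75,"ax":0,"ay":0,"az":0,"fingers":50},
    {"x":-58,"y":-173,"z":-110,"ax":0,"ay":0,"az":-0.358,"fingers":40},
    {"x":-58,"y":-173,"z":-110,"ax":0,"ay":0,"az":-0.358,"fingers":40},
    {"x":-58,"y":-173,"z":-110,"ax":0,"ay":0,"az":-0.358,"fingers":40},
    {"x":-58,"y":-173,"z":-110,"ax":0,"ay":0,"az":-0.358,"fingers":40},
    {"x":-58,"y":-173,"z":-110,"ax":0,"ay":0,"az":-0.358,"fingers":40},
    {"x":-58,"y":-173,"z":-110,"ax":0,"ay":0,"az":-0.358,"fingers":40},
    {"x":-58,"y":-173,"z":-110,"ax":0,"ay":0,"az":-0.358,"fingers":40}
  ]
}}

```text
t: 23.0
position: [0.4611, 0.1953, 0.1861]
eef_rot: [[0.999, -0.046, -0.0], [-0.046, -0.999, -0.0], [-0.0, 0.0, -1.0]]
ft_force: [-0.2, -0.3, -0.2]
gripper_width: 0.0401
gripper_force: 0.0
```

Run:
```python
from h import *
s=snap('wrist')
for m in eyes.mark_of('wrist','gate_grip')[:2]: print('gate',round(m['confidence'],2),np.round(m['position']),at(s,m['position'],.07,True))
find('scene',('square','round','long'),z=.0715)
im=np.hstack([ortho(s,(.462,.18),.07,.09,2.8),ortho(s,(.446,.013),.049,.071,4)])
cv2.imwrite('pics/o5.png',im)
go(.462,.194,.058,-92.7)
```

```text
gate 0.65 [289. 218.] [0.452 0.189 0.07 ]
square 0.9 [0.574 0.087]
round 0.8 [ 0.552 -0.026]
long 0.83 [ 0.386 -0.201]
long 0.79 [0.661 0.022]
long 0.79 [ 0.825 -0.159]
long 0.72 [ 0.654 -0.467]
go [  0.6  -0.8 128.1] az -0.003 now [0.461 0.193 0.186] -92.87 t 23.3
```

View pics/o5.png

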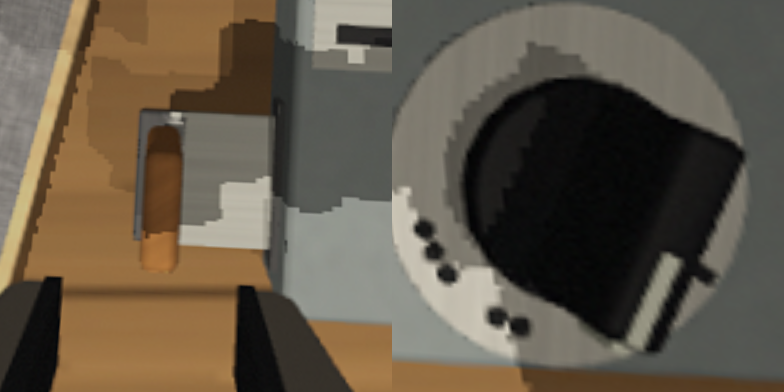

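Seen obliquely, the dial pointer now runs 24° to the left of straight down, which is the two dots mark. The gate tab is under the gripper at (0.460, 0.192), so I'll grasp it.

Request:
{"name": "move_arm", "arguments": {
  "motion": [
    {"x":-1,"y":0,"z":40,"ax":0,"ay":0,"az":0,"fingers":40},
    {"x":-1,"y":0,"z":80,"ax":0,"ay":0,"az":0,"fingers":40},
    {"x":-1,"y":0,"z":110,"ax":0,"ay":0,"az":0,"fingers":40},
    {"x":-1,"y":0,"z":127,"ax":0,"ay":0,"az":0,"fingers":40},
    {"x":-1,"y":0,"z":127,"ax":0,"ay":0,"az":0,"fingers":40},
    {"x":-1,"y":0,"z":127,"ax":0,"ay":0,"az":0,"fingers":6},
    {"x":-1,"y":0,"z":127,"ax":0,"ay":0,"az":0,"fingers":6},
    {"x":-1,"y":0,"z":127,"ax":0,"ay":0,"az":0,"fingers":6},
    {"x":-1,"y":0,"z":127,"ax":0,"ay":0,"az":0,"fingers":6},
    {"x":-1,"y":0,"z":127,"ax":0,"ay":0,"az":0,"fingers":6},
    {"x":-1,"y":0,"z":127,"ax":0,"ay":0,"az":0,"fingers":6}
  ]
}}

```text
t: 24.22
position: [0.4615, 0.1942, 0.0604]
eef_rot: [[0.999, -0.048, 0.002], [-0.048, -0.999, 0.001], [0.002, -0.001, -1.0]]
ft_force: [-0.2, -4.0, 7.8]
gripper_width: 0.0138
gripper_force: 30.0
```

Request:
{"name": "move_arm", "arguments": {
  "motion": [
    {"x":0,"y":-10,"z":0,"ax":0,"ay":0,"az":0,"fingers":6},
    {"x":0,"y":-20,"z":0,"ax":0,"ay":0,"az":0,"fingers":6},
    {"x":0,"y":-30,"z":0,"ax":0,"ay":0,"az":0,"fingers":6},
    {"x":0,"y":-40,"z":0,"ax":0,"ay":0,"az":0,"fingers":6},
    {"x":0,"y":-50,"z":0,"ax":0,"ay":0,"az":0,"fingers":6},
    {"x":0,"y":-58,"z":0,"ax":0,"ay":0,"az":0,"fingers":6},
    {"x":0,"y":-64,"z":0,"ax":0,"ay":0,"az":0,"fingers":6},
    {"x":0,"y":-66,"z":0,"ax":0,"ay":0,"az":0,"fingers":6},
    {"x":0,"y":-68,"z":0,"ax":0,"ay":0,"az":0,"fingers":6},
    {"x":0,"y":-68,"z":0,"ax":0,"ay":0,"az":0,"fingers":6}
  ]
}}

```text
t: 25.05
position: [0.465, 0.2607, 0.0604]
eef_rot: [[0.999, -0.049, 0.002], [-0.049, -0.999, -0.002], [0.003, 0.001, -1.0]]
ft_force: [0.2, -6.6, 7.2]
gripper_width: 0.0141
gripper_force: 30.0
```

Request:
{"name": "move_arm", "arguments": {
  "motion": [
    {"x":0,"y":-2,"z":0,"ax":0,"ay":0,"az":0,"fingers":6},
    {"x":0,"y":-4,"z":0,"ax":0,"ay":0,"az":0,"fingers":6},
    {"x":0,"y":-4,"z":0,"ax":0,"ay":0,"az":0,"fingers":6},
    {"x":0,"y":-4,"z":0,"ax":0,"ay":0,"az":0,"fingers":6}
  ]
}}

```text
t: 25.38
position: [0.4651, 0.2623, 0.0604]
eef_rot: [[0.999, -0.05, 0.002], [-0.05, -0.999, -0.004], [0.002, 0.004, -1.0]]
ft_force: [-0.4, -11.3, 10.2]
gripper_width: 0.0141
gripper_force: 30.0
```

The pull force rose from 6.6 to 11.3 N with little travel, so the gate is at its stop. Holding there.

Request:
{"name": "move_arm", "arguments": {
  "motion": [
    {"x":0,"y":-2,"z":0,"ax":0,"ay":0,"az":0,"fingers":6},
    {"x":0,"y":-2,"z":0,"ax":0,"ay":0,"az":0,"fingers":6},
    {"x":0,"y":-2,"z":0,"ax":0,"ay":0,"az":0,"fingers":6},
    {"x":0,"y":-2,"z":0,"ax":0,"ay":0,"az":0,"fingers":6},
    {"x":0,"y":-2,"z":0,"ax":0,"ay":0,"az":0,"fingers":6},
    {"x":0,"y":-2,"z":0,"ax":0,"ay":0,"az":0,"fingers":6},
    {"x":0,"y":-2,"z":0,"ax":0,"ay":0,"az":0,"fingers":6},
    {"x":0,"y":-2,"z":0,"ax":0,"ay":0,"az":0,"fingers":6},
    {"x":0,"y":-2,"z":0,"ax":0,"ay":0,"az":0,"fingers":6},
    {"x":0,"y":-2,"z":0,"ax":0,"ay":0,"az":0,"fingers":6},
    {"x":0,"y":-2,"z":0,"ax":0,"ay":0,"az":0,"fingers":6},
    {"x":0,"y":-2,"z":0,"ax":0,"ay":0,"az":0,"fingers":6},
    {"x":0,"y":-2,"z":0,"ax":0,"ay":0,"az":0,"fingers":6},
    {"x":0,"y":-2,"z":0,"ax":0,"ay":0,"az":0,"fingers":6},
    {"x":0,"y":-2,"z":0,"ax":0,"ay":0,"az":0,"fingers":6},
    {"x":0,"y":-2,"z":0,"ax":0,"ay":0,"az":0,"fingers":6},
    {"x":0,"y":-2,"z":0,"ax":0,"ay":0,"az":0,"fingers":6},
    {"x":0,"y":-2,"z":0,"ax":0,"ay":0,"az":0,"fingers":6},
    {"x":0,"y":-2,"z":0,"ax":0,"ay":0,"az":0,"fingers":6},
    {"x":0,"y":-2,"z":0,"ax":0,"ay":0,"az":0,"fingers":6}
  ]
}}

```text
t: 27.05
position: [0.4651, 0.2623, 0.0604]
eef_rot: [[0.999, -0.051, 0.001], [-0.051, -0.999, -0.006], [0.002, 0.006, -1.0]]
ft_force: [-1.3, -15.5, 12.4]
gripper_width: 0.0138
gripper_force: 30.0
```

Request:
{"name": "move_arm", "arguments": {
  "motion": [
    {"x":0,"y":0,"z":0,"ax":0,"ay":0,"az":0,"fingers":6},
    {"x":0,"y":0,"z":0,"ax":0,"ay":0,"az":0,"fingers":6},
    {"x":0,"y":0,"z":0,"ax":0,"ay":0,"az":0,"fingers":6},
    {"x":0,"y":0,"z":0,"ax":0,"ay":0,"az":0,"fingers":6},
    {"x":0,"y":0,"z":0,"ax":0,"ay":0,"az":0,"fingers":6},
    {"x":0,"y":0,"z":0,"ax":0,"ay":0,"az":0,"fingers":6},
    {"x":0,"y":0,"z":0,"ax":0,"ay":0,"az":0,"fingers":6},
    {"x":0,"y":0,"z":0,"ax":0,"ay":0,"az":0,"fingers":6},
    {"x":0,"y":0,"z":0,"ax":0,"ay":0,"az":0,"fingers":6},
    {"x":0,"y":0,"z":0,"ax":0,"ay":0,"az":0,"fingers":6},
    {"x":0,"y":0,"z":0,"ax":0,"ay":0,"az":0,"fingers":6},
    {"x":0,"y":0,"z":0,"ax":0,"ay":0,"az":0,"fingers":6},
    {"x":0,"y":0,"z":0,"ax":0,"ay":0,"az":0,"fingers":6},
    {"x":0,"y":0,"z":0,"ax":0,"ay":0,"az":0,"fingers":6},
    {"x":0,"y":0,"z":0,"ax":0,"ay":0,"az":0,"fingers":6},
    {"x":0,"y":0,"z":0,"ax":0,"ay":0,"az":0,"fingers":6},
    {"x":0,"y":0,"z":0,"ax":0,"ay":0,"az":0,"fingers":6},
    {"x":0,"y":0,"z":0,"ax":0,"ay":0,"az":0,"fingers":6},
    {"x":0,"y":0,"z":0,"ax":0,"ay":0,"az":0,"fingers":6},
    {"x":0,"y":0,"z":0,"ax":0,"ay":0,"az":0,"fingers":6}
  ]
}}

```text
t: 28.72
position: [0.4651, 0.2623, 0.0604]
eef_rot: [[0.999, -0.051, 0.001], [-0.051, -0.999, -0.006], [0.002, 0.006, -1.0]]
ft_force: [-1.2, -15.9, 11.1]
gripper_width: 0.0139
gripper_force: 30.0
```

Request:
{"name": "move_arm", "arguments": {
  "motion": [
    {"x":0,"y":0,"z":0,"ax":0,"ay":0,"az":0,"fingers":6},
    {"x":0,"y":0,"z":0,"ax":0,"ay":0,"az":0,"fingers":6},
    {"x":0,"y":0,"z":0,"ax":0,"ay":0,"az":0,"fingers":6},
    {"x":0,"y":0,"z":0,"ax":0,"ay":0,"az":0,"fingers":6},
    {"x":0,"y":0,"z":0,"ax":0,"ay":0,"az":0,"fingers":6},
    {"x":0,"y":0,"z":0,"ax":0,"ay":0,"az":0,"fingers":6},
    {"x":0,"y":0,"z":0,"ax":0,"ay":0,"az":0,"fingers":6},
    {"x":0,"y":0,"z":0,"ax":0,"ay":0,"az":0,"fingers":6},
    {"x":0,"y":0,"z":0,"ax":0,"ay":0,"az":0,"fingers":6},
    {"x":0,"y":0,"z":0,"ax":0,"ay":0,"az":0,"fingers":6},
    {"x":0,"y":0,"z":0,"ax":0,"ay":0,"az":0,"fingers":6},
    {"x":0,"y":0,"z":0,"ax":0,"ay":0,"az":0,"fingers":6},
    {"x":0,"y":0,"z":0,"ax":0,"ay":0,"az":0,"fingers":6},
    {"x":0,"y":0,"z":0,"ax":0,"ay":0,"az":0,"fingers":6},
    {"x":0,"y":0,"z":0,"ax":0,"ay":0,"az":0,"fingers":6},
    {"x":0,"y":0,"z":0,"ax":0,"ay":0,"az":0,"fingers":6},
    {"x":0,"y":0,"z":0,"ax":0,"ay":0,"az":0,"fingers":6},
    {"x":0,"y":0,"z":0,"ax":0,"ay":0,"az":0,"fingers":6},
    {"x":0,"y":0,"z":0,"ax":0,"ay":0,"az":0,"fingers":6},
    {"x":0,"y":0,"z":0,"ax":0,"ay":0,"az":0,"fingers":6}
  ]
}}

```text
t: 30.38
position: [0.4651, 0.2623, 0.0604]
eef_rot: [[0.999, -0.051, 0.001], [-0.051, -0.999, -0.006], [0.002, 0.006, -1.0]]
ft_force: [-1.4, -16.0, 12.4]
gripper_width: 0.0136
gripper_force: 30.0
```

Request:
{"name": "move_arm", "arguments": {
  "motion": [
    {"x":0,"y":12,"z":0,"ax":0,"ay":0,"az":0,"fingers":6},
    {"x":0,"y":24,"z":0,"ax":0,"ay":0,"az":0,"fingers":6},
    {"x":0,"y":36,"z":0,"ax":0,"ay":0,"az":0,"fingers":6},
    {"x":0,"y":48,"z":0,"ax":0,"ay":0,"az":0,"fingers":6},
    {"x":0,"y":60,"z":0,"ax":0,"ay":0,"az":0,"fingers":6},
    {"x":0,"y":70,"z":0,"ax":0,"ay":0,"az":0,"fingers":6},
    {"x":0,"y":74,"z":0,"ax":0,"ay":0,"az":0,"fingers":6},
    {"x":0,"y":74,"z":0,"ax":0,"ay":0,"az":0,"fingers":40},
    {"x":0,"y":74,"z":0,"ax":0,"ay":0,"az":0,"fingers":40},
    {"x":0,"y":74,"z":0,"ax":0,"ay":0,"az":0,"fingers":40},
    {"x":0,"y":74,"z":0,"ax":0,"ay":0,"az":0,"fingers":40},
    {"x":0,"y":74,"z":0,"ax":0,"ay":0,"az":0,"fingers":40},
    {"x":0,"y":74,"z":-35,"ax":0,"ay":0,"az":0,"fingers":40},
    {"x":0,"y":74,"z":-75,"ax":0,"ay":0,"az":0,"fingers":40},
    {"x":0,"y":74,"z":-115,"ax":0,"ay":0,"az":0,"fingers":40},
    {"x":0,"y":74,"z":-130,"ax":0,"ay":0,"az":0,"fingers":40}
  ]
}}

```text
t: 31.72
position: [0.4627, 0.195, 0.1931]
eef_rot: [[0.999, -0.048, 0.005], [-0.048, -0.999, 0.003], [0.004, -0.003, -1.0]]
ft_force: [0.7, 1.0, -0.0]
gripper_width: 0.04
gripper_force: 0.0
```

Run:
```python
from h import *
s=snap('wrist')
for m in eyes.mark_of('wrist','gate_grip')[:2]: print('gate',round(m['confidence'],2),at(s,m['position'],.07,True))
im=np.hstack([ortho(s,(.462,.18),.07,.09,2.8),ortho(s,(.446,.013),.049,.071,4)])
cv2.imwrite('pics/o6.png',im)
go(.4468,.0128,.17,-113.2);go(.4468,.0128,.076,-113.2)
```

```text
gate 0.57 [0.454 0.188 0.07 ]
go [ -6.9 183.6  20.9] az 0.359 now [0.462 0.196 0.192] -92.65 t 31.82
go [ -7.3 184.  114.9] az 0.359 now [0.462 0.196 0.192] -92.65 t 31.82
```

View pics/o6.png

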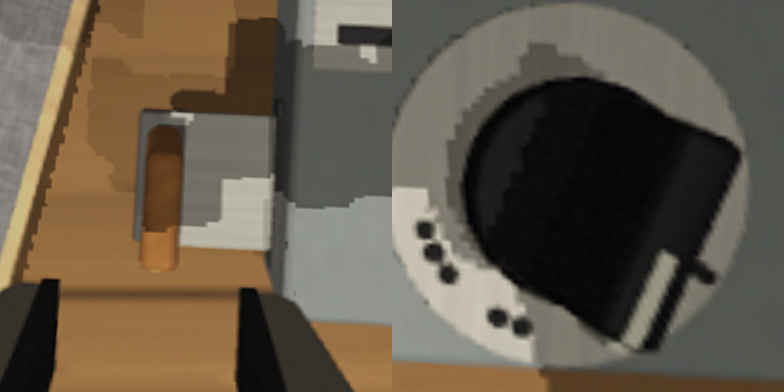

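The gate is fully shut again (tab at the same pixels) and the dial is still at two dots. Next, turn it back to off.

Request:
{"name": "move_arm", "arguments": {
  "motion": [
    {"x":-7,"y":184,"z":20,"ax":0,"ay":0,"az":0.359,"fingers":50},
    {"x":-7,"y":184,"z":20,"ax":0,"ay":0,"az":0.359,"fingers":50},
    {"x":-7,"y":184,"z":20,"ax":0,"ay":0,"az":0.359,"fingers":50},
    {"x":-7,"y":184,"z":20,"ax":0,"ay":0,"az":0.359,"fingers":50},
    {"x":-7,"y":184,"z":20,"ax":0,"ay":0,"az":0.359,"fingers":50},
    {"x":-7,"y":184,"z":20,"ax":0,"ay":0,"az":0.359,"fingers":50},
    {"x":-7,"y":184,"z":60,"ax":0,"ay":0,"az":0.359,"fingers":50},
    {"x":-7,"y":184,"z":95,"ax":0,"ay":0,"az":0.359,"fingers":50},
    {"x":-7,"y":184,"z":115,"ax":0,"ay":0,"az":0.359,"fingers":50},
    {"x":-7,"y":184,"z":115,"ax":0,"ay":0,"az":0.359,"fingers":50},
    {"x":-7,"y":184,"z":115,"ax":0,"ay":0,"az":0.359,"fingers":8},
    {"x":-7,"y":184,"z":115,"ax":0,"ay":0,"az":0.359,"fingers":8},
    {"x":-7,"y":184,"z":115,"ax":0,"ay":0,"az":0.359,"fingers":8},
    {"x":-7,"y":184,"z":115,"ax":0,"ay":0,"az":0.359,"fingers":8},
    {"x":-7,"y":184,"z":115,"ax":0,"ay":0,"az":0.359,"fingers":8},
    {"x":-7,"y":184,"z":115,"ax":0,"ay":0,"az":0.359,"fingers":8}
  ]
}}

```text
t: 33.15
position: [0.4451, 0.0131, 0.0741]
eef_rot: [[0.919, -0.394, 0.0], [-0.394, -0.919, 0.002], [-0.001, -0.002, -1.0]]
ft_force: [0.8, 6.0, -2.1]
gripper_width: 0.0155
gripper_force: 30.0
```

Request:
{"name": "move_arm", "arguments": {
  "motion": [
    {"x":0,"y":0,"z":0,"ax":0,"ay":0,"az":-0.08,"fingers":8},
    {"x":0,"y":0,"z":0,"ax":0,"ay":0,"az":-0.16,"fingers":8},
    {"x":0,"y":0,"z":0,"ax":0,"ay":0,"az":-0.24,"fingers":8},
    {"x":0,"y":0,"z":0,"ax":0,"ay":0,"az":-0.32,"fingers":8},
    {"x":0,"y":0,"z":0,"ax":0,"ay":0,"az":-0.4,"fingers":8},
    {"x":0,"y":0,"z":0,"ax":0,"ay":0,"az":-0.48,"fingers":8},
    {"x":0,"y":0,"z":0,"ax":0,"ay":0,"az":-0.56,"fingers":8},
    {"x":0,"y":0,"z":0,"ax":0,"ay":0,"az":-0.64,"fingers":8},
    {"x":0,"y":0,"z":0,"ax":0,"ay":0,"az":-0.72,"fingers":8},
    {"x":0,"y":0,"z":0,"ax":0,"ay":0,"az":-0.8,"fingers":8},
    {"x":0,"y":0,"z":0,"ax":0,"ay":0,"az":-0.88,"fingers":8},
    {"x":0,"y":0,"z":0,"ax":0,"ay":0,"az":-0.96,"fingers":8},
    {"x":0,"y":0,"z":0,"ax":0,"ay":0,"az":-1.04,"fingers":8},
    {"x":0,"y":0,"z":0,"ax":0,"ay":0,"az":-1.12,"fingers":8},
    {"x":0,"y":0,"z":0,"ax":0,"ay":0,"az":-1.2,"fingers":8},
    {"x":0,"y":0,"z":0,"ax":0,"ay":0,"az":-1.28,"fingers":8},
    {"x":0,"y":0,"z":0,"ax":0,"ay":0,"az":-1.34,"fingers":8},
    {"x":0,"y":0,"z":0,"ax":0,"ay":0,"az":-1.38,"fingers":8},
    {"x":0,"y":0,"z":0,"ax":0,"ay":0,"az":-1.38,"fingers":8},
    {"x":0,"y":0,"z":0,"ax":0,"ay":0,"az":-1.38,"fingers":50}
  ]
}}

```text
t: 34.82
position: [0.4448, 0.0113, 0.0742]
eef_rot: [[0.563, 0.827, -0.0], [0.827, -0.563, 0.0], [0.0, -0.0, -1.0]]
ft_force: [-0.3, 0.4, -0.5]
gripper_width: 0.0207
gripper_force: 0.0
```

Request:
{"name": "move_arm", "arguments": {
  "motion": [
    {"x":0,"y":0,"z":0,"ax":0,"ay":0,"az":0,"fingers":50},
    {"x":0,"y":0,"z":0,"ax":0,"ay":0,"az":0,"fingers":50},
    {"x":0,"y":0,"z":0,"ax":0,"ay":0,"az":0,"fingers":50},
    {"x":0,"y":0,"z":-35,"ax":0,"ay":0,"az":0,"fingers":50},
    {"x":0,"y":0,"z":-75,"ax":0,"ay":0,"az":0,"fingers":50},
    {"x":0,"y":0,"z":-115,"ax":0,"ay":0,"az":0,"fingers":70},
    {"x":0,"y":0,"z":-155,"ax":0,"ay":0,"az":0,"fingers":80},
    {"x":0,"y":0,"z":-180,"ax":0,"ay":0,"az":0,"fingers":80}
  ]
}}

```text
t: 35.48
position: [0.4458, 0.0106, 0.2575]
eef_rot: [[0.563, 0.826, 0.004], [0.826, -0.563, 0.001], [0.003, 0.002, -1.0]]
ft_force: [1.4, -0.3, -0.3]
gripper_width: 0.0681
gripper_force: 0.0
```

Run:
```python
from h import *
s=snap('wrist')
im=np.hstack([ortho(s,(.598,.032),.12,.083,1.6),ortho(s,(.446,.013),.048,.102,4)])
cv2.imwrite('pics/o7.png',im)
for n in('square','round','long'):
    for m in eyes.mark_of('wrist',f'block_{n}_mid')[:3]: print(n,round(m['confidence'],2),at(s,m['position'],.0715,True))
go(.5615,.084,.17,GY);go(.5615,.084,.066,GY)
```

```text
square 0.64 [0.564 0.081 0.072]
round 0.59 [ 0.558 -0.016  0.072]
long 0.79 [0.663 0.025 0.072]
long 0.7 [ 0.745 -0.187  0.072]
long 0.53 [ 0.365 -0.209  0.072]
go [125.7  56.   84.3] az -0.55 now [0.445 0.011 0.254] -34.2 t 35.68
go [125.5  56.  188.3] az -0.55 now [0.445 0.011 0.254] -34.2 t 35.68
```

View pics/o7.png

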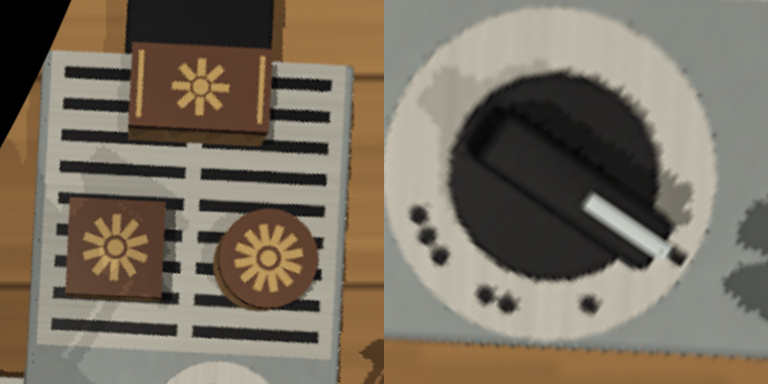

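The dial pointer is on the bar, so it is off, and all three blocks are on the grille: square (116,247), round (267,257), long (200,87). Now transfer them to the board, square first.

Request:
{"name": "move_arm", "arguments": {
  "motion": [
    {"x":124,"y":59,"z":40,"ax":0,"ay":0,"az":-0.55,"fingers":82},
    {"x":124,"y":59,"z":80,"ax":0,"ay":0,"az":-0.55,"fingers":82},
    {"x":124,"y":59,"z":80,"ax":0,"ay":0,"az":-0.55,"fingers":82},
    {"x":124,"y":59,"z":80,"ax":0,"ay":0,"az":-0.55,"fingers":82},
    {"x":124,"y":59,"z":80,"ax":0,"ay":0,"az":-0.55,"fingers":82},
    {"x":124,"y":59,"z":120,"ax":0,"ay":0,"az":-0.55,"fingers":82},
    {"x":124,"y":59,"z":155,"ax":0,"ay":0,"az":-0.55,"fingers":82},
    {"x":124,"y":59,"z":180,"ax":0,"ay":0,"az":-0.55,"fingers":82},
    {"x":124,"y":59,"z":187,"ax":0,"ay":0,"az":-0.55,"fingers":82},
    {"x":124,"y":59,"z":187,"ax":0,"ay":0,"az":-0.55,"fingers":82},
    {"x":124,"y":59,"z":187,"ax":0,"ay":0,"az":-0.55,"fingers":45},
    {"x":124,"y":59,"z":187,"ax":0,"ay":0,"az":-0.55,"fingers":45},
    {"x":124,"y":59,"z":187,"ax":0,"ay":0,"az":-0.55,"fingers":45},
    {"x":124,"y":59,"z":187,"ax":0,"ay":0,"az":-0.55,"fingers":45},
    {"x":124,"y":59,"z":187,"ax":0,"ay":0,"az":-0.55,"fingers":45},
    {"x":124,"y":59,"z":170,"ax":0,"ay":0,"az":-0.55,"fingers":45},
    {"x":124,"y":59,"z":140,"ax":0,"ay":0,"az":-0.55,"fingers":45},
    {"x":124,"y":59,"z":110,"ax":0,"ay":0,"az":-0.55,"fingers":45}
  ]
}}

```text
t: 37.18
position: [0.5623, 0.0804, 0.1445]
eef_rot: [[0.047, 0.999, -0.002], [0.999, -0.047, -0.001], [-0.001, -0.002, -1.0]]
ft_force: [1.2, 0.4, 0.3]
gripper_width: 0.0597
gripper_force: 30.0
```

Run:
```python
from h import *
p=rel(B,BY,-.045,.045);print(p,rel(B,BY,-.045,-.045),rel(B,BY,.055,0))
go(*p,.018,BY)
s=r.state();print(s['gripper_width'],s['gripper_force'],s['joints'])
```

```text
(np.float64(0.4748558914797223), np.float64(0.4134981486581054)) (np.float64(0.4505018513418946), np.float64(0.32685589147972227)) (np.float64(0.5589480460534564), np.float64(0.34311697547132747))
go [ 328.7 -102.8  126.5] az 0.227 now [0.562 0.08  0.144] -2.7 t 37.18
0.05967002325842474 29.999325424432755 [-40.368  26.883  37.27  108.854 -20.545  51.154   4.359]
```

Request:
{"name": "move_arm", "arguments": {
  "motion": [
    {"x":329,"y":-103,"z":0,"ax":0,"ay":0,"az":0.227,"fingers":45},
    {"x":329,"y":-103,"z":0,"ax":0,"ay":0,"az":0.227,"fingers":45},
    {"x":329,"y":-103,"z":0,"ax":0,"ay":0,"az":0.227,"fingers":45},
    {"x":329,"y":-103,"z":0,"ax":0,"ay":0,"az":0.227,"fingers":45},
    {"x":329,"y":-103,"z":0,"ax":0,"ay":0,"az":0.227,"fingers":45},
    {"x":329,"y":-103,"z":0,"ax":0,"ay":0,"az":0.227,"fingers":45},
    {"x":329,"y":-103,"z":0,"ax":0,"ay":0,"az":0.227,"fingers":45},
    {"x":329,"y":-103,"z":0,"ax":0,"ay":0,"az":0.227,"fingers":45},
    {"x":329,"y":-103,"z":35,"ax":0,"ay":0,"az":0.227,"fingers":45},
    {"x":329,"y":-103,"z":70,"ax":0,"ay":0,"az":0.227,"fingers":45},
    {"x":329,"y":-103,"z":105,"ax":0,"ay":0,"az":0.227,"fingers":45},
    {"x":329,"y":-103,"z":120,"ax":0,"ay":0,"az":0.227,"fingers":45},
    {"x":329,"y":-103,"z":125,"ax":0,"ay":0,"az":0.227,"fingers":45},
    {"x":329,"y":-103,"z":125,"ax":0,"ay":0,"az":0.227,"fingers":45},
    {"x":329,"y":-103,"z":125,"ax":0,"ay":0,"az":0.227,"fingers":78},
    {"x":329,"y":-103,"z":125,"ax":0,"ay":0,"az":0.227,"fingers":78},
    {"x":329,"y":-103,"z":125,"ax":0,"ay":0,"az":0.227,"fingers":78},
    {"x":329,"y":-103,"z":90,"ax":0,"ay":0,"az":0.227,"fingers":82},
    {"x":329,"y":-103,"z":50,"ax":0,"ay":0,"az":0.227,"fingers":82},
    {"x":329,"y":-103,"z":10,"ax":0,"ay":0,"az":0.227,"fingers":82}
  ]
}}

```text
t: 38.85
position: [0.4757, 0.4133, 0.1352]
eef_rot: [[0.271, 0.963, -0.001], [0.963, -0.271, -0.002], [-0.002, -0.0, -1.0]]
ft_force: [0.6, -0.2, 0.8]
gripper_width: 0.0822
gripper_force: 0.0
```

Run:
```python
from h import *
find('scene',('square','round','long'),z=.0715)
go(.5575,-.0155,.067,GY)
```

```text
square 0.73 [0.509 0.426]
round 0.61 [ 0.555 -0.019]
long 0.94 [0.663 0.022]
long 0.9 [ 0.411 -0.192]
long 0.63 [ 0.826 -0.166]
go [-392.4  194.4   67.7] az -0.227 now [0.476 0.415 0.136] -15.69 t 39.05
```

Request:
{"name": "move_arm", "arguments": {
  "motion": [
    {"x":-392,"y":194,"z":-15,"ax":0,"ay":0,"az":-0.227,"fingers":82},
    {"x":-392,"y":194,"z":-15,"ax":0,"ay":0,"az":-0.227,"fingers":82},
    {"x":-392,"y":194,"z":-15,"ax":0,"ay":0,"az":-0.227,"fingers":82},
    {"x":-392,"y":194,"z":-15,"ax":0,"ay":0,"az":-0.227,"fingers":82},
    {"x":-392,"y":194,"z":-15,"ax":0,"ay":0,"az":-0.227,"fingers":82},
    {"x":-392,"y":194,"z":-15,"ax":0,"ay":0,"az":-0.227,"fingers":82},
    {"x":-392,"y":194,"z":-15,"ax":0,"ay":0,"az":-0.227,"fingers":82},
    {"x":-392,"y":194,"z":-15,"ax":0,"ay":0,"az":-0.227,"fingers":82},
    {"x":-392,"y":194,"z":-15,"ax":0,"ay":0,"az":-0.227,"fingers":82},
    {"x":-392,"y":194,"z":-15,"ax":0,"ay":0,"az":-0.227,"fingers":82},
    {"x":-392,"y":194,"z":-15,"ax":0,"ay":0,"az":-0.227,"fingers":82},
    {"x":-392,"y":194,"z":20,"ax":0,"ay":0,"az":-0.227,"fingers":82},
    {"x":-392,"y":194,"z":50,"ax":0,"ay":0,"az":-0.227,"fingers":82},
    {"x":-392,"y":194,"z":68,"ax":0,"ay":0,"az":-0.227,"fingers":82},
    {"x":-392,"y":194,"z":68,"ax":0,"ay":0,"az":-0.227,"fingers":82},
    {"x":-392,"y":194,"z":68,"ax":0,"ay":0,"az":-0.227,"fingers":45},
    {"x":-392,"y":194,"z":68,"ax":0,"ay":0,"az":-0.227,"fingers":45},
    {"x":-392,"y":194,"z":68,"ax":0,"ay":0,"az":-0.227,"fingers":45},
    {"x":-392,"y":194,"z":68,"ax":0,"ay":0,"az":-0.227,"fingers":45},
    {"x":-392,"y":194,"z":68,"ax":0,"ay":0,"az":-0.227,"fingers":45}
  ]
}}

```text
t: 40.72
position: [0.5565, -0.0156, 0.0664]
eef_rot: [[0.047, 0.999, 0.0], [0.999, -0.047, 0.0], [0.0, 0.0, -1.0]]
ft_force: [0.6, -0.5, -1.3]
gripper_width: 0.0613
gripper_force: 30.0
```

Request:
{"name": "move_arm", "arguments": {
  "motion": [
    {"x":0,"y":0,"z":-20,"ax":0,"ay":0,"az":0,"fingers":45},
    {"x":0,"y":0,"z":-50,"ax":0,"ay":0,"az":0,"fingers":45},
    {"x":0,"y":0,"z":-80,"ax":0,"ay":0,"az":0,"fingers":45},
    {"x":0,"y":0,"z":-80,"ax":0,"ay":0,"az":0,"fingers":45}
  ]
}}

```text
t: 41.05
position: [0.5599, -0.0163, 0.1513]
eef_rot: [[0.047, 0.999, 0.009], [0.999, -0.047, 0.001], [0.002, 0.009, -1.0]]
ft_force: [0.0, -0.3, -1.3]
gripper_width: 0.0611
gripper_force: 30.0
```

Run:
```python
from h import *
go(*rel(B,BY,-.045,-.045),.019,BY)
```

```text
go [ 337.3 -126.7  131.8] az 0.227 now [ 0.56  -0.016  0.151] -2.72 t 41.05
```

Request:
{"name": "move_arm", "arguments": {
  "motion": [
    {"x":337,"y":-123,"z":0,"ax":0,"ay":0,"az":0.227,"fingers":45},
    {"x":337,"y":-123,"z":0,"ax":0,"ay":0,"az":0.227,"fingers":45},
    {"x":337,"y":-123,"z":0,"ax":0,"ay":0,"az":0.227,"fingers":45},
    {"x":337,"y":-123,"z":0,"ax":0,"ay":0,"az":0.227,"fingers":45},
    {"x":337,"y":-123,"z":0,"ax":0,"ay":0,"az":0.227,"fingers":45},
    {"x":337,"y":-123,"z":0,"ax":0,"ay":0,"az":0.227,"fingers":45},
    {"x":337,"y":-123,"z":0,"ax":0,"ay":0,"az":0.227,"fingers":45},
    {"x":337,"y":-123,"z":0,"ax":0,"ay":0,"az":0.227,"fingers":45},
    {"x":337,"y":-123,"z":0,"ax":0,"ay":0,"az":0.227,"fingers":45},
    {"x":337,"y":-123,"z":35,"ax":0,"ay":0,"az":0.227,"fingers":45},
    {"x":337,"y":-123,"z":70,"ax":0,"ay":0,"az":0.227,"fingers":45},
    {"x":337,"y":-123,"z":105,"ax":0,"ay":0,"az":0.227,"fingers":45},
    {"x":337,"y":-123,"z":122,"ax":0,"ay":0,"az":0.227,"fingers":45},
    {"x":337,"y":-123,"z":129,"ax":0,"ay":0,"az":0.227,"fingers":45},
    {"x":337,"y":-123,"z":129,"ax":0,"ay":0,"az":0.227,"fingers":45},
    {"x":337,"y":-123,"z":129,"ax":0,"ay":0,"az":0.227,"fingers":78},
    {"x":337,"y":-123,"z":129,"ax":0,"ay":0,"az":0.227,"fingers":78},
    {"x":337,"y":-123,"z":129,"ax":0,"ay":0,"az":0.227,"fingers":78},
    {"x":337,"y":-123,"z":90,"ax":0,"ay":0,"az":0.227,"fingers":78},
    {"x":337,"y":-123,"z":50,"ax":0,"ay":0,"az":0.227,"fingers":78}
  ]
}}

```text
t: 42.72
position: [0.4481, 0.3251, 0.0951]
eef_rot: [[0.271, 0.963, -0.003], [0.963, -0.271, -0.005], [-0.005, -0.002, -1.0]]
ft_force: [1.0, 1.4, 1.1]
gripper_width: 0.078
gripper_force: 0.0
```

Run:
```python
from h import *
find('scene',('round','long'),z=.0715)
go(.6636,.027,.067,GY)
```

```text
round 0.83 [0.485 0.347]
long 0.96 [0.666 0.025]
long 0.91 [ 0.649 -0.467]
long 0.66 [ 0.408 -0.19 ]
long 0.59 [ 0.815 -0.161]
go [-232.6  285.7   31.7] az -0.227 now [0.451 0.328 0.099] -15.7 t 42.87
```

Request:
{"name": "move_arm", "arguments": {
  "motion": [
    {"x":0,"y":0,"z":-40,"ax":0,"ay":0,"az":0,"fingers":75},
    {"x":-232,"y":286,"z":-50,"ax":0,"ay":0,"az":-0.227,"fingers":75},
    {"x":-232,"y":286,"z":-50,"ax":0,"ay":0,"az":-0.227,"fingers":75},
    {"x":-232,"y":286,"z":-50,"ax":0,"ay":0,"az":-0.227,"fingers":75},
    {"x":-232,"y":286,"z":-50,"ax":0,"ay":0,"az":-0.227,"fingers":75},
    {"x":-232,"y":286,"z":-50,"ax":0,"ay":0,"az":-0.227,"fingers":75},
    {"x":-232,"y":286,"z":-50,"ax":0,"ay":0,"az":-0.227,"fingers":75},
    {"x":-232,"y":286,"z":-50,"ax":0,"ay":0,"az":-0.227,"fingers":75},
    {"x":-232,"y":286,"z":-50,"ax":0,"ay":0,"az":-0.227,"fingers":75},
    {"x":-232,"y":286,"z":-50,"ax":0,"ay":0,"az":-0.227,"fingers":75},
    {"x":-232,"y":286,"z":-50,"ax":0,"ay":0,"az":-0.227,"fingers":75},
    {"x":-232,"y":286,"z":-15,"ax":0,"ay":0,"az":-0.227,"fingers":75},
    {"x":-232,"y":286,"z":15,"ax":0,"ay":0,"az":-0.227,"fingers":75},
    {"x":-232,"y":286,"z":32,"ax":0,"ay":0,"az":-0.227,"fingers":75},
    {"x":-232,"y":286,"z":32,"ax":0,"ay":0,"az":-0.227,"fingers":75},
    {"x":-232,"y":286,"z":32,"ax":0,"ay":0,"az":-0.227,"fingers":35},
    {"x":-232,"y":286,"z":32,"ax":0,"ay":0,"az":-0.227,"fingers":35},
    {"x":-232,"y":286,"z":32,"ax":0,"ay":0,"az":-0.227,"fingers":35},
    {"x":-232,"y":286,"z":32,"ax":0,"ay":0,"az":-0.227,"fingers":35},
    {"x":-232,"y":286,"z":32,"ax":0,"ay":0,"az":-0.227,"fingers":35}
  ]
}}

```text
t: 44.53
position: [0.6619, 0.0261, 0.0641]
eef_rot: [[0.047, 0.999, -0.0], [0.999, -0.047, 0.0], [0.0, -0.0, -1.0]]
ft_force: [0.2, -0.2, -1.3]
gripper_width: 0.0518
gripper_force: 30.0
```

Request:
{"name": "move_arm", "arguments": {
  "motion": [
    {"x":0,"y":0,"z":-20,"ax":0,"ay":0,"az":0,"fingers":35},
    {"x":0,"y":0,"z":-50,"ax":0,"ay":0,"az":0,"fingers":35},
    {"x":0,"y":0,"z":-80,"ax":0,"ay":0,"az":0,"fingers":35},
    {"x":0,"y":0,"z":-80,"ax":0,"ay":0,"az":0,"fingers":35},
    {"x":0,"y":0,"z":-80,"ax":0,"ay":0,"az":0,"fingers":35},
    {"x":0,"y":0,"z":-80,"ax":0,"ay":0,"az":0,"fingers":35}
  ]
}}

```text
t: 45.03
position: [0.6614, 0.0262, 0.1435]
eef_rot: [[0.047, 0.999, -0.001], [0.999, -0.047, 0.001], [0.0, -0.001, -1.0]]
ft_force: [-0.7, -0.2, -0.4]
gripper_width: 0.0516
gripper_force: 30.0
```

Run:
```python
from h import *
go(*rel(B,BY,.058,0),.019,BY)
```

```text
go [ 311.  -114.1  124.8] az 0.227 now [0.661 0.026 0.143] -2.68 t 45.03
```

Request:
{"name": "move_arm", "arguments": {
  "motion": [
    {"x":311,"y":-114,"z":0,"ax":0,"ay":0,"az":0.227,"fingers":35},
    {"x":311,"y":-114,"z":0,"ax":0,"ay":0,"az":0.227,"fingers":35},
    {"x":311,"y":-114,"z":0,"ax":0,"ay":0,"az":0.227,"fingers":35},
    {"x":311,"y":-114,"z":0,"ax":0,"ay":0,"az":0.227,"fingers":35},
    {"x":311,"y":-114,"z":0,"ax":0,"ay":0,"az":0.227,"fingers":35},
    {"x":311,"y":-114,"z":0,"ax":0,"ay":0,"az":0.227,"fingers":35},
    {"x":311,"y":-114,"z":0,"ax":0,"ay":0,"az":0.227,"fingers":35},
    {"x":311,"y":-114,"z":0,"ax":0,"ay":0,"az":0.227,"fingers":35},
    {"x":311,"y":-114,"z":0,"ax":0,"ay":0,"az":0.227,"fingers":35},
    {"x":311,"y":-114,"z":35,"ax":0,"ay":0,"az":0.227,"fingers":35},
    {"x":311,"y":-114,"z":70,"ax":0,"ay":0,"az":0.227,"fingers":35},
    {"x":311,"y":-114,"z":105,"ax":0,"ay":0,"az":0.227,"fingers":35},
    {"x":311,"y":-114,"z":120,"ax":0,"ay":0,"az":0.227,"fingers":35},
    {"x":311,"y":-114,"z":127,"ax":0,"ay":0,"az":0.227,"fingers":35},
    {"x":311,"y":-114,"z":127,"ax":0,"ay":0,"az":0.227,"fingers":35},
    {"x":311,"y":-114,"z":127,"ax":0,"ay":0,"az":0.227,"fingers":68},
    {"x":311,"y":-114,"z":127,"ax":0,"ay":0,"az":0.227,"fingers":68},
    {"x":311,"y":-114,"z":127,"ax":0,"ay":0,"az":0.227,"fingers":68},
    {"x":311,"y":-114,"z":90,"ax":0,"ay":0,"az":0.227,"fingers":68},
    {"x":311,"y":-114,"z":50,"ax":0,"ay":0,"az":0.227,"fingers":68}
  ]
}}

```text
t: 46.7
position: [0.561, 0.3407, 0.0925]
eef_rot: [[0.271, 0.963, -0.004], [0.963, -0.271, -0.004], [-0.005, -0.003, -1.0]]
ft_force: [0.2, 0.7, 0.5]
gripper_width: 0.0684
gripper_force: 0.0
```

Request:
{"name": "move_arm", "arguments": {
  "motion": [
    {"x":0,"y":0,"z":-40,"ax":0,"ay":0,"az":0,"fingers":68},
    {"x":0,"y":0,"z":-80,"ax":0,"ay":0,"az":0,"fingers":68},
    {"x":-60,"y":0,"z":-120,"ax":0,"ay":0,"az":0,"fingers":68},
    {"x":-120,"y":0,"z":-160,"ax":0,"ay":0,"az":0,"fingers":68},
    {"x":-120,"y":0,"z":-160,"ax":0,"ay":0,"az":0,"fingers":68},
    {"x":-120,"y":0,"z":-160,"ax":0,"ay":0,"az":0,"fingers":68}
  ]
}}

```text
t: 47.2
position: [0.5311, 0.2216, 0.2575]
eef_rot: [[0.275, 0.961, 0.003], [0.961, -0.275, 0.002], [0.003, 0.002, -1.0]]
ft_force: [1.4, -0.3, 0.9]
gripper_width: 0.0679
gripper_force: 0.0
```

Run:
```python
from h import *
s=snap('wrist');t=snap('scene')
im=np.hstack([ortho(s,(.506,.358),.15,.035,1.33),cv2.resize(t['color'][180:400,250:500],(400,352))[:399].copy() if 0 else cv2.resize(t['color'][130:400,260:500],(355,399))])
cv2.imwrite('pics/o8.png',im)
```

```text
(no output)
```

View pics/o8.png

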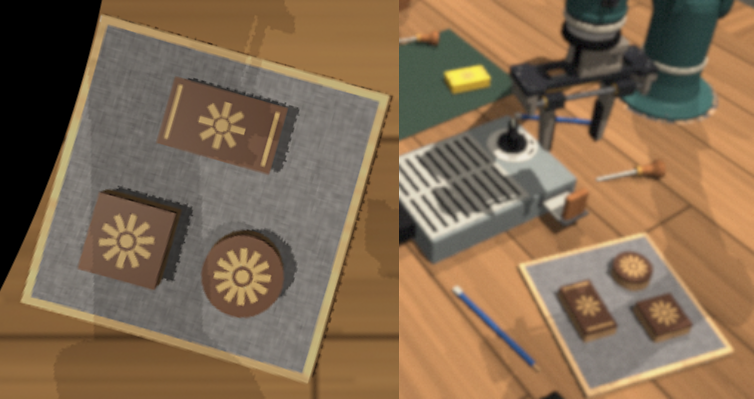

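All three blocks lie flat, face up, on the felt: long (222,125), square (127,240) and round (242,276). The gate is shut, the dial is off and the gripper is clear.

```bash
python3 -c "
from plant import ticket
print(ticket.sign_off())"
```

```text
the job is handed in; nothing more can be done
None
```

The job is handed in: the three blocks (square, round, long) were cleaned at two dots with the gate held at its stop for about 5 s, the gate is shut and the dial off, and they lie flat, carving up, on the clean board. The square got knocked aside on the grille and I put it back before cleaning.

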